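# Find the sound spring arm of the mug rack and mark it

## Robot

A 6-joint arm with a two-finger parallel gripper is mounted at the origin on the work surface. World frame = base frame: x ahead of the robot, y to its left, z up, the work surface at z = 0. Lengths are in mm, angles in rad, forces in N, time in s.
With the tool pointing down it reaches from about 350 to 975 mm from the base axis. Payload 4.9 kg.
Tool frame: the origin (TCP) lies midway between the tips of the shut fingers; the grasp point (between the pads) lies 19 mm behind it; z points along the fingers, x is the direction in which the jaws open and shut, and the axes are right-handed (so a half turn about z gives the same grasp; the last joint's range is limited). The gripper opens to 85 mm and grips with 20 to 120 N. Pads are 22 mm wide; open, the fingers measure 114 mm over their backs; the gripper's body (76 mm by 85 mm) begins 54 mm behind the grasp point. The pads swing forward as they close: fully open they stand 13 mm farther back than shut.
Start: joints at [-1.378, 0.053, 1.613, -0, 1.476, -0.119], TCP at [191.727, -594.846, 231.304] pointing down, gripper open.
Joint ranges: [-3.01, 3.01], [-1.01, 2.22], [0.06, 2.58], [-1.02, 4.17], [0.09, 2.62], [-3.14, 3.14]. Speed limits (rad/s): [2.57, 2.57, 3.14, 3.14, 3.14, 3.14].

## Interface

Orientations are given as a 3x3 rotation matrix whose columns are the frame's x, y, z axes.
In Python, from plant import state, capture, close_job, find_in, spot_point gives the robot as it stands.
- The arm moves only by the shell command python3 -m crank 'ROWS' [FORCE]. ROWS is JSON, a list of rows, each an object of numbers: "tx", "ty", "tz": the shift along the tool's x, y, z in mm; "wx", "wy", "wz": the turn, a rotation vector about the tool's x, y, z in degrees; "hand": the opening, from 0 (shut) to 1 (fully open). A call has 1 to 20 rows; each row is the pose to reach, as a shift and turn from the pose commanded when the call began, along the tool's axes at that moment; what a row does not reach only later rows make up. A row lasts 1/10 s, in which the tool goes at most 50 mm and 8.59 degrees, less where a joint would pass 70% of its speed; a pose out of reach is approached as far as the arm can. A call with a gripper value outside its range is refused whole. The fingers move at their own pace and stop on an object; FORCE is the grip in N (left out, the last holds). Time passes only in rows, so rows that repeat a pose let the fingers close. It gives the time, the measured TCP pose, the force and the opening at its end, in the units of the state.
- state(): the state, without advancing time (a new reading comes with each control period).
- capture(name): name is "side" or "top"; returns a dict with "pixels" (480x640x3 uint8, blue, green, red), "z_map" (480x640 float32, mm along the optical axis (not along the pixel's ray), 0 where there is no reading), "intrinsics" (3x3 intrinsics, pixels), "R" (3x3) and "t" (3): a world point X has camera coordinates R X + t. Camera axes: x right, y down, z forward; pixel columns grow to the right and rows downward; lengths in mm; the calibration is good to about 2 mm. A picture is of the moment at which its call begins.
- close_job(): hands the job in, once; it reports no verdict.
Trained networks look in a picture, given as the dict that the camera call returned (one of the last four; its "shot" number tells which), for a name from the list of things; names that differ only in an ending like _2 or _b are one class to them, and where a whole thing is asked for, a point or a joint stands for the part that bears it (a point fixed in the world has none). Each returns a list of dicts, best first, with "score" (0 to 1); they miss things now and then, are a little off and sometimes report something else, mostly with a low value. They report only what shows in the picture. A call takes as long as a camera call. They do not tell look-alikes from the thing itself.
- find_in(picture, label): "extent" ([left, top, right, bottom] in pixels, round what is visible of it).
- spot_point(picture, label): "location" ([row, column] in pixels: a listed point, or the origin of a listed thing).
The state is a dict: "t": time; "joint_pos": joint angles; "joint_vel": joint speeds; "joint_efforts": joint torques, N m; "tcp_pos": TCP position; "tcp_rot": TCP orientation; "wrist_force": force on the tool from outside, world axes, zero at the start; "wrist_torque": the same for the moment, N m; "width": opening from 0.0 (shut) to 1.0 (fully open).
Only numpy, scipy, OpenCV 4.12 (cv2) and the standard library are available. Lean on these libraries where they do the work, as an engineer would, in place of code of your own. Each camera call takes 0.05 s, during which the arm holds its last target.

## Task

One of the rack's three spring-steel arms has seized, one is tired and one is sound: press them one at a time with a fingertip on the rubber dome in mid-span with a steady 8 N for about a second, and see how far each gives; the sound one gives about 7 mm there (the seized one about 3, the tired one about 14), and 15 N on any of them would ruin it. Once you have pressed and found the sound arm, pick up the red ring, lower it over that arm's upturned tip so that it lies flat on the strip, and let go. Leave the other things on the counter where they are.

Things in the scene. Friction and masses are not known exactly. Their poses are not given: they have to be found in the camera images.
- rack: Wooden mug rack fixed to the counter, 270 mm wide, its crossbar about 112 mm and arm clamps 128 mm high. Origin on the counter, below the middle arm's bending line; the three arms point along its -x, towards the robot, side by side at y = -80, 0 and +80 mm. Which arm sits where varies.
- leaf_a: Spring-steel arm, one of three alike to look at: strip 26 mm wide, 4 mm thick, pointing along its -x from the rack, level, 110 mm above the counter, with an upturned tip. Origin on its bending line at the clamp, mid-thickness; y across, z up. It bends down in proportion to the force and springs back; stop at 22 mm of give at the dome. Over 15 N anywhere ruins it. Stiffness cannot be seen.
- pad_a (a point): Black rubber press dome in mid-span of leaf_a, 26 mm across, 7.5 mm high. The point is the centre of its underside, on the strip's top face, 75 mm out from the bending line; axes as the arm's. Pressed down with 8 N, it goes down about 3 mm on the seized arm, 7 mm on the sound arm, 14 mm on the tired one. Neighbouring domes are 80 mm apart.
- tip_a (a point): Foot of the upturned tip of leaf_a: an upright pin 12 mm in diameter that rises 40 mm from the strip's top face. The point is on the pin's axis, on the strip's top face, 150 mm out from the bending line; axes as the arm's.
- leaf_b: Spring-steel arm, one of three alike to look at: strip 26 mm wide, 4 mm thick, pointing along its -x from the rack, level, 110 mm above the counter, with an upturned tip. Origin on its bending line at the clamp, mid-thickness; y across, z up. It bends down in proportion to the force and springs back; stop at 22 mm of give at the dome. Over 15 N anywhere ruins it. Stiffness cannot be seen.
- pad_b (a point): Black rubber press dome in mid-span of leaf_b, 26 mm across, 7.5 mm high. The point is the centre of its underside, on the strip's top face, 75 mm out from the bending line; axes as the arm's. Pressed down with 8 N, it goes down about 3 mm on the seized arm, 7 mm on the sound arm, 14 mm on the tired one. Neighbouring domes are 80 mm apart.
- tip_b (a point): Foot of the upturned tip of leaf_b: an upright pin 12 mm in diameter that rises 40 mm from the strip's top face. The point is on the pin's axis, on the strip's top face, 150 mm out from the bending line; axes as the arm's.
- leaf_c: Spring-steel arm, one of three alike to look at: strip 26 mm wide, 4 mm thick, pointing along its -x from the rack, level, 110 mm above the counter, with an upturned tip. Origin on its bending line at the clamp, mid-thickness; y across, z up. It bends down in proportion to the force and springs back; stop at 22 mm of give at the dome. Over 15 N anywhere ruins it. Stiffness cannot be seen.
- pad_c (a point): Black rubber press dome in mid-span of leaf_c, 26 mm across, 7.5 mm high. The point is the centre of its underside, on the strip's top face, 75 mm out from the bending line; axes as the arm's. Pressed down with 8 N, it goes down about 3 mm on the seized arm, 7 mm on the sound arm, 14 mm on the tired one. Neighbouring domes are 80 mm apart.
- tip_c (a point): Foot of the upturned tip of leaf_c: an upright pin 12 mm in diameter that rises 40 mm from the strip's top face. The point is on the pin's axis, on the strip's top face, 150 mm out from the bending line; axes as the arm's.
- ring: Red-enamelled steel marker ring, about 200 g, lying flat, loose: 46 mm outside diameter, 26 mm hole, 30 mm high. Origin at the centre of its underside; z along its axis. Its weight on an upturned tip makes that tip sink by about 3 mm on the seized arm, 7 mm on the sound one, 14 mm on the tired one.
- mug: White ceramic mug standing loose on the counter on the robot's right, 80 mm wide, 90 mm high, bystander. Origin at the centre of its underside.
- canister: Small aluminium canister, loose, 72 mm wide, about 100 mm high, bystander on the left. Origin at the centre of its underside.
- wood_ring: Pale wooden napkin ring of the same size as the red one, lying flat, loose, bystander near the red ring (the two may have changed places). Origin at the centre of its underside, z along its axis.
Mind the look-alikes: they are no part of the job. There is more than one size of the ring; the one meant has the size given above.

How it is judged (in metres and radians):
On the way, in this order (a step that is already met when the one before it is completed fails the run):
1. the sound arm (giving 4.5 to 9.5 mm) is pressed on its dome, grasp point within 25 mm of it along and across the arm, with a steady 6 to 10 N for half a second (((contact force between the fingers and leaf_a between 6 and 10 N and distance of pad_a from where it was at the start of the episode between 0.0045 and 0.0095 m and x of the grasp point in the frame of pad_a between -0.025 and 0.025 m and y of the grasp point in the frame of pad_a between -0.025 and 0.025 m) or (contact force between the fingers and leaf_b between 6 and 10 N and distance of pad_b from where it was at the start of the episode between 0.0045 and 0.0095 m and x of the grasp point in the frame of pad_b between -0.025 and 0.025 m and y of the grasp point in the frame of pad_b between -0.025 and 0.025 m) or (contact force between the fingers and leaf_c between 6 and 10 N and distance of pad_c from where it was at the start of the episode between 0.0045 and 0.0095 m and x of the grasp point in the frame of pad_c between -0.025 and 0.025 m and y of the grasp point in the frame of pad_c between -0.025 and 0.025 m))), for 0.5 s.
2. then the red ring is lifted off the counter (height (world z) of ring above 0.05 m), for 0.1 s.
At the end, for the whole second after the job is handed in: The red ring lies at rest, released, round the upturned tip of the sound arm (the tip that sinks 4.5 to 10 mm under it): its axis within 12 mm of the pin's, its underside within 6 mm of the strip's top face, tilted by less than 0.2 rad (((horizontal distance between ring and tip_a below 0.012 m and z of ring in the frame of tip_a between -0.006 and 0.006 m and distance of tip_a from where it was at the start of the episode between 0.0045 and 0.01 m) or (horizontal distance between ring and tip_b below 0.012 m and z of ring in the frame of tip_b between -0.006 and 0.006 m and distance of tip_b from where it was at the start of the episode between 0.0045 and 0.01 m) or (horizontal distance between ring and tip_c below 0.012 m and z of ring in the frame of tip_c between -0.006 and 0.006 m and distance of tip_c from where it was at the start of the episode between 0.0045 and 0.01 m)) and angle between ring's own z axis and vertical below 0.2 rad and linear speed of ring below 0.03 m/s and angular speed of ring below 0.3 rad/s); the robot touches nothing.
It fails at once if more than 15 N on leaf_a (contact force between anything else and leaf_a above 15 N).
It fails at once if more than 15 N on leaf_b (contact force between anything else and leaf_b above 15 N).
It fails at once if more than 15 N on leaf_c (contact force between anything else and leaf_c above 15 N).
It fails at once if mug, canister or wooden ring moved by more than 20 mm (distance of any of mug, canister, wood_ring from where it was at the start of the episode above 0.02 m).
It also fails if it takes over 72 s, if anything falls off the work surface, if the arm or the gripper's body presses on something with over 40 N, if the wrist force passes 120 N, or if a joint passes its speed limit or range.

## Working session

There is one attempt and no reset: what is moved stays moved. The work goes in short steps, Python scripts to look and compute and a shell command to move; the robot and the scene stay as the last step left them, time stands still between calls to the robot, and variables do not carry over. Pictures are saved under pics/ and viewed, and the job is handed in when it is done.

```bash
ls; mkdir -p pics
cat > h.py <<'E'
import numpy as np, cv2
from plant import state, capture, close_job, find_in, spot_point
def w(p,u,v,z):
    # pixel u,v -> world on plane z
    K=np.array(p["intrinsics"]);R=np.array(p["R"]);t=np.array(p["t"])
    d=R.T@np.linalg.inv(K)@np.array([u,v,1.]);c=-R.T@t
    return c+d*(z-c[2])/d[2]
def wd(p,u,v):
    K=np.array(p["intrinsics"]);R=np.array(p["R"]);t=np.array(p["t"])
    z=p["z_map"][int(v),int(u)]
    return R.T@(np.linalg.inv(K)@np.array([u,v,1.])*z-t)
def cloud(p):
    K=np.array(p["intrinsics"]);R=np.array(p["R"]);t=np.array(p["t"])
    z=p["z_map"];v,u=np.mgrid[0:480,0:640]
    c=np.stack([u,v,np.ones_like(u)],-1)@np.linalg.inv(K).T*z[...,None]
    X=(c-t)@R
    X[z==0]=np.nan
    return X
E
python3 - <<'E'
from h import *
s=state();print({k:np.round(v,3).tolist() for k,v in s.items()})
for n in("top","side"):
    p=capture(n);cv2.imwrite(f"pics/{n}0.png",p["pixels"])
    np.set_printoptions(precision=1,suppress=True)
    print(n,-np.array(p["R"]).T@p["t"])
    for l in["ring","wood_ring","mug","canister","rack"]:
        for f in find_in(p,l)[:3]:print(l,np.round(f["extent"]),f["score"])
    for l in["pad_a","tip_a","ring","wood_ring","rack","mug","canister"]:
        for f in spot_point(p,l)[:4]:
            r,c=f["location"];z=114.-2 if l[:3] in("pad","tip") else 0
            print(l,np.round([r,c]),round(f["score"],2),w(p,c,r,z))
E
```

```text
pics
{'t': 0.0, 'joint_pos': [-1.378, 0.053, 1.614, -0.0, 1.476, -0.119], 'joint_vel': [0.001, 0.002, 0.001, 0.001, 0.002, -0.0], 'joint_efforts': [-0.001, -39.368, -37.018, -0.0, 0.007, 0.0], 'tcp_pos': [191.583, -594.229, 230.029], 'tcp_rot': [[0.307, -0.952, -0.0], [-0.952, -0.307, 0.002], [-0.002, -0.0, -1.0]], 'wrist_force': [0.462, 0.59, -0.986], 'wrist_torque': [0.013, -0.006, 0.048], 'width': 1.005}
top [ 347.2   23.7 1197. ]
ring [223. 290. 242. 308.] 0.74
ring [221. 327. 250. 354.] 0.69
ring [243. 252. 268. 279.] 0.62
wood_ring [384. 185. 394. 247.] 0.61
wood_ring [196. 232. 219. 249.] 0.48
mug [475. 212. 526. 248.] 0.67
canister [124. 251. 168. 278.] 0.97
canister [198. 230. 219. 250.] 0.37
rack [303. 173. 406. 210.] 0.88
rack [384. 183. 394. 252.] 0.32
pad_a [220. 355.] 0.71 [587.4 -45.2 112. ]
pad_a [219. 390.] 0.61 [ 586.7 -129.2  112. ]
pad_a [217. 323.] 0.56 [594.7  33.9 112. ]
tip_a [248. 393.] 0.95 [ 516.7 -132.3  112. ]
tip_a [250. 353.] 0.6 [513.6 -36.4 112. ]
ring [298. 234.] 0.72 [408.7 273.6   0. ]
ring [266. 258.] 0.71 [491.6 211.4   0. ]
ring [341. 236.] 0.56
[... 453 characters left out ...]
 246. 429.] 0.97
rack [236. 176. 316. 268.] 0.9
pad_a [195. 321.] 0.98 [ 605.3 -129.7  112. ]
pad_a [212. 313.] 0.96 [586.3 -46.7 112. ]
pad_a [226. 297.] 0.7 [593.3  25.7 112. ]
tip_a [223. 333.] 0.97 [520.8 -32.3 112. ]
tip_a [237. 322.] 0.92 [519.2  34.4 112. ]
tip_a [199. 352.] 0.66 [ 522.6 -152.   112. ]
ring [366. 366.] 0.9 [299.1 257.8   0. ]
ring [352. 318.] 0.7 [405.2 271.6   0. ]
ring [322. 296.] 0.63 [491.1 216.9   0. ]
ring [203. 284.] 0.19 [ 755.8 -189.9    0. ]
wood_ring [350. 242.] 0.85 [553.  343.7   0. ]
rack [238. 284.] 0.89 [672.  -45.5   0. ]
rack [352. 319.] 0.51 [402.9 271.    0. ]
mug [188. 372.] 0.84 [ 557.7 -399.     0. ]
canister [416. 222.] 0.87 [496.2 500.2   0. ]
```

View pics/top0.png

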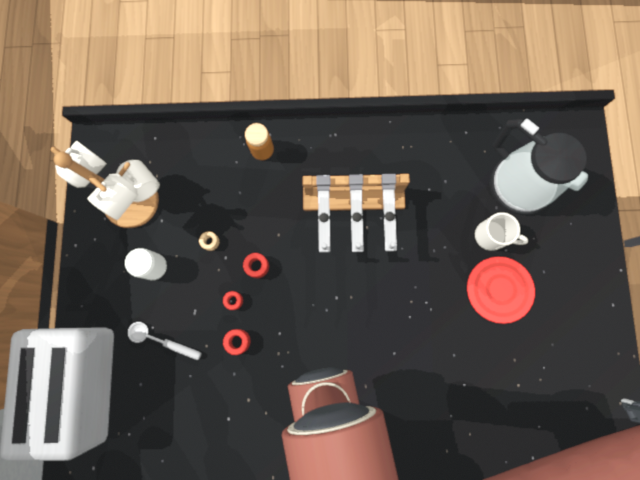

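View pics/side0.png

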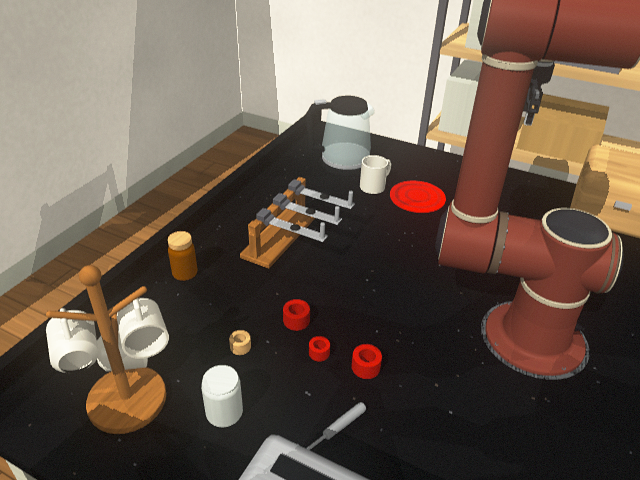

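Top view: three arms with domes at about (323,217), (357,217), (390,217). There are three red rings at (256,265), (233,300) and (236,342), and the wooden ring is at (209,241). The side view agrees. The small red ring (233,300) looks the same size as the wooden one, so I'll measure all four, and fit the arms.

Run:
```python
from h import *
np.set_printoptions(precision=1,suppress=True)
for n in("top","side"):
    p=capture(n);X=cloud(p);im=p["pixels"].astype(int)
    b,g,r=im[...,0],im[...,1],im[...,2]
    red=((r>90)&(g<60)&(b<60)).astype(np.uint8)
    k,L,st,c=cv2.connectedComponentsWithStats(red)
    for i in range(1,k):
        if st[i,4]<60 or st[i,4]>3000: continue
        P=X[L==i]; P=P[~np.isnan(P).any(1)]
        zt=np.percentile(P[:,2],95);T=P[(P[:,2]>zt-5)]
        print(n,"red",c[i],st[i,4],"ztop",zt,"min",T.min(0),"max",T.max(0),"mid",(T.min(0)+T.max(0))/2)
    # wood ring
    M=(X[...,2]>12)&(X[...,2]<60)&(X[...,0]>520)&(X[...,0]<600)&(X[...,1]>290)&(X[...,1]<400)
    P=X[M]; 
    if len(P):
        zt=np.percentile(P[:,2],95);T=P[P[:,2]>zt-5];print("wood",zt,T.min(0),T.max(0))
    # strips
    M=(X[...,2]>100)&(X[...,2]<175)&(X[...,0]>480)&(X[...,0]<640)&(X[...,1]>-200)&(X[...,1]<120)
    P=X[M];print(len(P))
    for lo,hi in((-170,-90),(-85,-5),(0,90)):
        Q=P[(P[:,1]>lo)&(P[:,1]<hi)]
        S=Q[Q[:,2]<116]
        print("strip",lo,len(S),S.min(0),S.max(0),"z",np.percentile(Q[:,2],[5,50,95,99]))
        for x in range(500,640,20):
            q=S[abs(S[:,0]-x)<10]
            if len(q)>3:print("  ",x,q[:,1].min(),q[:,1].max(),np.median(q[:,1]),np.median(q[:,2]))
        T=Q[Q[:,2]>130]
        if len(T):print(" pin",T.mean(0),T.min(0),T.max(0))
        dk=im.sum(2)<90
        D=X[M&dk&(X[...,1]>lo)&(X[...,1]<hi)&(X[...,2]>113)]
        if len(D):print(" dome",len(D),D.mean(0),D.min(0),D.max(0))
```

```text
wood 34.500784483506486 [540.  319.   29.5] [581.  361.8  36.7]
1660
strip -170 445 [ 512.7 -139.7  105.8] [ 639.8 -113.1  116. ] z [109.8 113.2 130.8 152.9]
   520 -138.603598120411 -113.55699890090176 -121.28626338448827 112.56069363906217
   540 -139.7362349756511 -114.70296786687746 -127.13426257597452 112.2748467958799
   560 -138.14840229773029 -113.12165418814915 -125.51563136479265 112.50357806663129
   580 -138.87247005045765 -113.89327705192792 -126.02166490568935 112.84552218830447
   600 -139.4827273119562 -114.5805409249885 -126.49952062391925 113.6184535301896
   620 -138.6995966533221 -113.6342905143383 -126.02177039358006 112.11387310205221
 pin [ 518.7 -125.2  147.4] [ 514.3 -130.6  130.1] [ 525.8 -120.5  155.1]
strip -85 451 [511.7 -59.7 106.1] [639.9 -33.3 116. ] z [109.4 113.  131.3 152.8]
   520 -59.42830861940201 -34.534313452046604 -45.50911927306828 112.73341440865582
   540 -59.4516841200861 -35.182164860101004 -45.31809971967147 112.2521421940272
   560 -58.22234705243713 -33.30899497814418 -45.65793861791606 112.07700582130978
   580 -58.838861388163075 -34
[... 4104 characters left out ...]
8]
strip 0 347 [509.8  17.5 103.9] [640.   48.5 115.9] z [107.2 110.9 143.3 150.9]
   520 19.220023377725923 47.00938575365517 37.086287517784285 110.65613133126374
   540 19.025446933413313 48.54138510287426 35.4797682962472 110.35186415136778
   560 18.902129054778207 47.69092485647011 33.310008413158215 109.98624476185665
   580 19.09785305031427 48.05922060192486 34.10032049344869 110.50672141034033
   600 20.15122016260289 47.00049356691796 41.32376291752439 111.8228107865752
   620 17.546199321831814 46.903328182056605 33.35619729507634 109.72991660178349
 pin [519.2  35.4 142.2] [514.5  28.3 130.2] [526.7  40.9 152.9]
 dome 1 [584.7  29.5 115.3] [584.7  29.5 115.3] [584.7  29.5 115.3]
```

Run:
```python
import cv2
a=cv2.imread("pics/top0.png");b=cv2.imread("pics/side0.png")
cv2.imwrite("pics/c1.png",cv2.resize(a[160:270,190:420],None,fx=3.4,fy=3.4))
cv2.imwrite("pics/c2.png",cv2.resize(b[170:390,220:400],None,fx=2.7,fy=2.7))
```

```text
(no output)
```

View pics/c1.png

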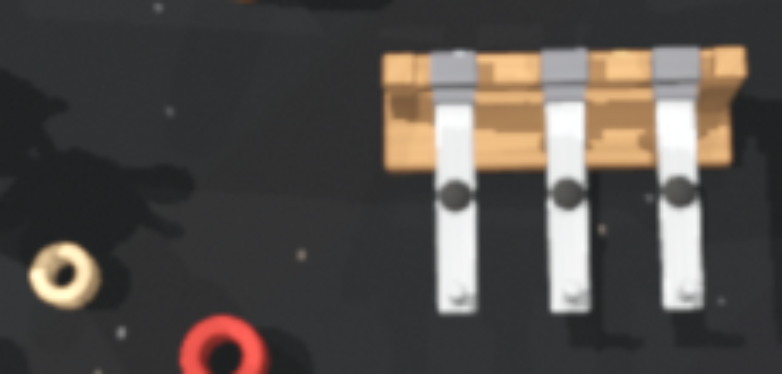

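View pics/c2.png

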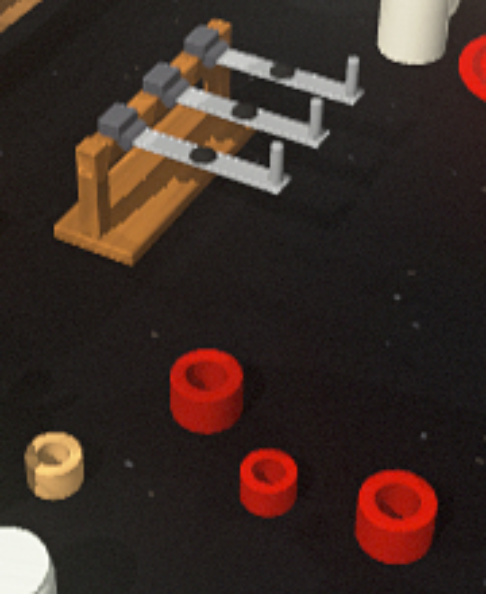

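The target is the small red ring at about (403,274): 46 mm across and 30 mm high, while the other two are 60 × 40. The arms run straight along x at y ≈ -126.5, -47 and +33.5, with pins at x ≈ 519 and domes at x ≈ 594. I'll shut the fingers and go above the middle dome.

```bash
python3 -m crank '[{"tx":-40,"ty":-55,"wz":2,"hand":0},{"tx":-397,"ty":-551,"tz":40,"wz":17.9,"hand":0},{"tx":-397,"ty":-551,"tz":70,"wz":17.9,"hand":0},{"tx":-397,"ty":-551,"tz":70,"wz":17.9,"hand":0},{"tx":-397,"ty":-551,"tz":70,"wz":17.9,"hand":0},{"tx":-397,"ty":-551,"tz":70,"wz":17.9,"hand":0},{"tx":-397,"ty":-551,"tz":70,"wz":17.9,"hand":0},{"tx":-397,"ty":-551,"tz":70,"wz":17.9,"hand":0},{"tx":-397,"ty":-551,"tz":70,"wz":17.9,"hand":0},{"tx":-397,"ty":-551,"tz":70,"wz":17.9,"hand":0},{"tx":-397,"ty":-551,"tz":70,"wz":17.9,"hand":0},{"tx":-397,"ty":-551,"tz":70,"wz":17.9,"hand":0},{"tx":-397,"ty":-551,"tz":70,"wz":17.9,"hand":0},{"tx":-397,"ty":-551,"tz":70,"wz":17.9,"hand":0},{"tx":-397,"ty":-551,"tz":70,"wz":17.9,"hand":0},{"tx":-397,"ty":-551,"tz":70,"wz":17.9,"hand":0},{"tx":-397,"ty":-551,"tz":70,"wz":17.9,"hand":0},{"tx":-397,"ty":-551,"tz":70,"wz":17.9,"hand":0},{"tx":-397,"ty":-551,"tz":70,"wz":17.9,"hand":0},{"tx":-397,"ty":-551,"tz":70,"wz":17.9,"hand":0}]'
python3 - <<'E'
from h import *
for i in range(3):
    s=state();print({k:np.round(s[k],3).tolist() for k in("t","tcp_pos","tcp_rot","wrist_force","width")})
E
```

```text
{'t': 1.4, 'tcp_pos': [191.734, -594.827, 231.302], 'tcp_rot': [[0.307, -0.952, 0.0], [-0.952, -0.307, 0.0], [-0.0, -0.0, -1.0]], 'wrist_force': [-0.101, 0.082, -0.339], 'width': 0.999}
{'t': 1.4, 'tcp_pos': [191.734, -594.827, 231.302], 'tcp_rot': [[0.307, -0.952, 0.0], [-0.952, -0.307, 0.0], [-0.0, -0.0, -1.0]], 'wrist_force': [-0.101, 0.082, -0.339], 'width': 0.999}
{'t': 1.4, 'tcp_pos': [191.734, -594.827, 231.302], 'tcp_rot': [[0.307, -0.952, 0.0], [-0.952, -0.307, 0.0], [-0.0, -0.0, -1.0]], 'wrist_force': [-0.101, 0.082, -0.339], 'width': 0.999}invalid input at $[0]: expected keys tx, ty, tz, wx, wy, wz, hand
```

```bash
python3 -m crank '[{"tx":-40,"ty":-55,"tz":0,"wx":0,"wy":0,"wz":2,"hand":0},{"tx":-398,"ty":-551,"tz":40,"wx":0,"wy":0,"wz":17.9,"hand":0},{"tx":-398,"ty":-551,"tz":70,"wx":0,"wy":0,"wz":17.9,"hand":0},{"tx":-398,"ty":-551,"tz":70,"wx":0,"wy":0,"wz":17.9,"hand":0},{"tx":-398,"ty":-551,"tz":70,"wx":0,"wy":0,"wz":17.9,"hand":0},{"tx":-398,"ty":-551,"tz":70,"wx":0,"wy":0,"wz":17.9,"hand":0},{"tx":-398,"ty":-551,"tz":70,"wx":0,"wy":0,"wz":17.9,"hand":0},{"tx":-398,"ty":-551,"tz":70,"wx":0,"wy":0,"wz":17.9,"hand":0},{"tx":-398,"ty":-551,"tz":70,"wx":0,"wy":0,"wz":17.9,"hand":0},{"tx":-398,"ty":-551,"tz":70,"wx":0,"wy":0,"wz":17.9,"hand":0},{"tx":-398,"ty":-551,"tz":70,"wx":0,"wy":0,"wz":17.9,"hand":0},{"tx":-398,"ty":-551,"tz":70,"wx":0,"wy":0,"wz":17.9,"hand":0},{"tx":-398,"ty":-551,"tz":70,"wx":0,"wy":0,"wz":17.9,"hand":0},{"tx":-398,"ty":-551,"tz":70,"wx":0,"wy":0,"wz":17.9,"hand":0},{"tx":-398,"ty":-551,"tz":70,"wx":0,"wy":0,"wz":17.9,"hand":0},{"tx":-398,"ty":-551,"tz":70,"wx":0,"wy":0,"wz":17.9,"hand":0},{"tx":-398,"ty":-551,"tz":70,"wx":0,"wy":0,"wz":17.9,"hand":0},{"tx":-398,"ty":-551,"tz":70,"wx":0,"wy":0,"wz":17.9,"hand":0}]'
python3 - <<'E'
from h import *
for n in("top","side"):
    p=capture(n);cv2.imwrite(f"pics/{n}1.png",p["pixels"])
    c=p["pixels"][150:370,200:480] 
    cv2.imwrite(f"pics/{n}1c.png",cv2.resize(c,None,fx=2.5,fy=2.5))
    s=state();print({k:np.round(s[k],3).tolist() for k in("t","tcp_pos","tcp_rot","wrist_force","width")})
E
```

```text
t: 3.2
tcp_pos: [593.7, -48.1, 161.6]
tcp_rot: [[-0.002, -1.0, 0.0], [-1.0, 0.002, -0.0], [0.0, -0.0, -1.0]]
wrist_force: [0.1, 0.8, 0.7]
width: -0.001
{'t': 3.25, 'tcp_pos': [593.715, -48.137, 161.628], 'tcp_rot': [[-0.002, -1.0, 0.0], [-1.0, 0.002, -0.0], [0.0, -0.0, -1.0]], 'wrist_force': [0.089, 0.446, -1.128], 'width': -0.001}
{'t': 3.3, 'tcp_pos': [593.767, -48.04, 161.641], 'tcp_rot': [[-0.002, -1.0, 0.0], [-1.0, 0.002, -0.0], [0.0, -0.0, -1.0]], 'wrist_force': [0.374, -0.838, -0.38], 'width': -0.005}
```

View pics/side1c.png

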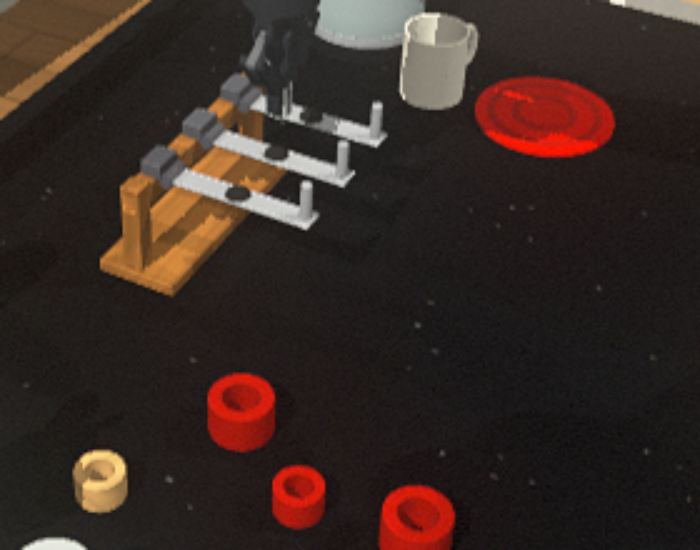

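The shut fingers stand over the middle dome in line with the side camera. Lowering to just above the dome.

```bash
python3 -m crank '[{"tx":0,"ty":0,"tz":20,"wx":0,"wy":0,"wz":0,"hand":0},{"tx":0,"ty":0,"tz":34,"wx":0,"wy":0,"wz":0,"hand":0},{"tx":0,"ty":0,"tz":40,"wx":0,"wy":0,"wz":0,"hand":0},{"tx":0,"ty":0,"tz":40,"wx":0,"wy":0,"wz":0,"hand":0}]'
python3 -m crank '[{"tx":0,"ty":0,"tz":1,"wx":0,"wy":0,"wz":0,"hand":0},{"tx":0,"ty":0,"tz":2,"wx":0,"wy":0,"wz":0,"hand":0},{"tx":0,"ty":0,"tz":3,"wx":0,"wy":0,"wz":0,"hand":0},{"tx":0,"ty":0,"tz":4,"wx":0,"wy":0,"wz":0,"hand":0},{"tx":0,"ty":0,"tz":4,"wx":0,"wy":0,"wz":0,"hand":0}]'
cat > f.py <<'E'
from h import *
F=[];Z=[]
import sys
for i in range(int(sys.argv[1])):
    capture("side");s=state();F.append(s["wrist_force"]);Z.append(s["tcp_pos"])
print(s["t"],"F",np.mean(F,0).round(2),"sd",np.std(F,0).round(2),"tcp",np.mean(Z,0).round(2))
E
python3 f.py 4
```

```text
t: 3.7
tcp_pos: [593.0, -47.1, 119.7]
tcp_rot: [[-0.001, -1.0, -0.003], [-1.0, 0.001, 0.001], [-0.001, 0.003, -1.0]]
wrist_force: [-0.3, -0.5, 0.3]
width: 0.004
t: 4.2
tcp_pos: [594.4, -47.1, 117.7]
tcp_rot: [[-0.001, -1.0, 0.001], [-1.0, 0.001, -0.0], [0.0, -0.001, -1.0]]
wrist_force: [0.2, -0.4, 1.2]
width: -0.003
4.4 F [ 0.53 -0.46  0.89] sd [0.34 0.18 0.73] tcp [594.4  -47.08 117.69]
```

```bash
python3 -m crank '[{"tx":0,"ty":0,"tz":1,"wx":0,"wy":0,"wz":0,"hand":0},{"tx":0,"ty":0,"tz":2,"wx":0,"wy":0,"wz":0,"hand":0},{"tx":0,"ty":0,"tz":2,"wx":0,"wy":0,"wz":0,"hand":0}]'; python3 f.py 4
python3 -m crank '[{"tx":0,"ty":0,"tz":0.7,"wx":0,"wy":0,"wz":0,"hand":0},{"tx":0,"ty":0,"tz":1.2,"wx":0,"wy":0,"wz":0,"hand":0},{"tx":0,"ty":0,"tz":1.2,"wx":0,"wy":0,"wz":0,"hand":0}]'; python3 f.py 5
```

```text
t: 4.7
tcp_pos: [594.2, -47.1, 115.4]
tcp_rot: [[-0.001, -1.0, 0.0], [-1.0, 0.001, -0.0], [0.0, -0.0, -1.0]]
wrist_force: [-0.2, -0.7, 1.9]
width: 0.001
4.9 F [ 0.29 -0.39  2.85] sd [0.55 0.09 0.44] tcp [594.21 -47.06 115.48]
t: 5.2
tcp_pos: [594.1, -47.1, 114.2]
tcp_rot: [[-0.001, -1.0, 0.0], [-1.0, 0.001, -0.0], [0.0, -0.0, -1.0]]
wrist_force: [-0.2, 0.1, 3.0]
width: -0.0
5.45 F [ 0.24 -0.27  3.12] sd [0.64 0.43 0.48] tcp [594.13 -47.05 114.2 ]
```

```bash
python3 -m crank '[{"tx":0,"ty":0,"tz":1,"wx":0,"wy":0,"wz":0,"hand":0},{"tx":0,"ty":0,"tz":2,"wx":0,"wy":0,"wz":0,"hand":0},{"tx":0,"ty":0,"tz":3,"wx":0,"wy":0,"wz":0,"hand":0},{"tx":0,"ty":0,"tz":3,"wx":0,"wy":0,"wz":0,"hand":0}]'; python3 f.py 6
```

```text
t: 5.85
tcp_pos: [594.1, -47.1, 111.2]
tcp_rot: [[-0.001, -1.0, -0.0], [-1.0, 0.001, -0.0], [0.0, 0.0, -1.0]]
wrist_force: [-0.7, -0.8, 5.4]
width: -0.001
6.15 F [-1.02 -0.98  4.88] sd [0.53 0.5  0.58] tcp [594.08 -47.04 111.22]
```

The slope is about 0.6 N/mm, so this looks like the tired arm. I'll press on to about 8 N to confirm.

```bash
python3 -m crank '[{"tx":0,"ty":0,"tz":1.5,"wx":0,"wy":0,"wz":0,"hand":0},{"tx":0,"ty":0,"tz":3,"wx":0,"wy":0,"wz":0,"hand":0},{"tx":0,"ty":0,"tz":4.5,"wx":0,"wy":0,"wz":0,"hand":0},{"tx":0,"ty":0,"tz":5.2,"wx":0,"wy":0,"wz":0,"hand":0},{"tx":0,"ty":0,"tz":5.2,"wx":0,"wy":0,"wz":0,"hand":0},{"tx":0,"ty":0,"tz":5.2,"wx":0,"wy":0,"wz":0,"hand":0}]'; python3 f.py 10
```

```text
t: 6.75
tcp_pos: [594.2, -47.1, 106.6]
tcp_rot: [[-0.001, -1.0, 0.0], [-1.0, 0.001, -0.0], [0.0, -0.0, -1.0]]
wrist_force: [-2.0, -1.1, 7.9]
width: -0.006
7.25 F [-2.15 -0.44  7.56] sd [0.44 0.56 0.58] tcp [594.18 -47.07 106.6 ]
```

The middle arm gives 13 mm at 7.6 N, so it is the tired one. Next is the right arm (y = -126.5).

```bash
python3 -m crank '[{"tx":0,"ty":0,"tz":-14,"wx":0,"wy":0,"wz":0,"hand":0},{"tx":0,"ty":0,"tz":-30,"wx":0,"wy":0,"wz":0,"hand":0},{"tx":40,"ty":0,"tz":-34,"wx":0,"wy":0,"wz":0,"hand":0},{"tx":79.5,"ty":0,"tz":-34,"wx":0,"wy":0,"wz":0,"hand":0},{"tx":79.5,"ty":0,"tz":-28,"wx":0,"wy":0,"wz":0,"hand":0},{"tx":79.5,"ty":0,"tz":-17,"wx":0,"wy":0,"wz":0,"hand":0},{"tx":79.5,"ty":0,"tz":-15,"wx":0,"wy":0,"wz":0,"hand":0},{"tx":79.5,"ty":0,"tz":-15,"wx":0,"wy":0,"wz":0,"hand":0}]'; python3 f.py 2
python3 -m crank '[{"tx":0,"ty":0,"tz":1,"wx":0,"wy":0,"wz":0,"hand":0},{"tx":0,"ty":0,"tz":2,"wx":0,"wy":0,"wz":0,"hand":0},{"tx":0,"ty":0,"tz":3,"wx":0,"wy":0,"wz":0,"hand":0},{"tx":0,"ty":0,"tz":3,"wx":0,"wy":0,"wz":0,"hand":0}]'; python3 f.py 4
```

```text
t: 8.05
tcp_pos: [593.1, -125.2, 119.5]
tcp_rot: [[0.001, -1.0, -0.003], [-1.0, -0.001, 0.001], [-0.001, 0.003, -1.0]]
wrist_force: [0.0, 0.7, -0.2]
width: -0.003
8.15 F [ 0.17 -0.17  0.48] sd [0.07 0.63 0.35] tcp [ 593.77 -125.35  120.42]
t: 8.55
tcp_pos: [594.1, -126.2, 118.1]
tcp_rot: [[-0.001, -1.0, 0.0], [-1.0, 0.001, 0.001], [-0.001, -0.0, -1.0]]
wrist_force: [-1.0, 1.6, 0.6]
width: -0.001
8.75 F [0.05 1.35 1.37] sd [0.26 0.47 0.68] tcp [ 594.19 -126.38  118.19]
```

```bash
python3 -m crank '[{"tx":0,"ty":0,"tz":1,"wx":0,"wy":0,"wz":0,"hand":0},{"tx":0,"ty":0,"tz":2,"wx":0,"wy":0,"wz":0,"hand":0},{"tx":0,"ty":0,"tz":2,"wx":0,"wy":0,"wz":0,"hand":0}]'; python3 f.py 8
```

```text
t: 9.05
tcp_pos: [594.0, -126.5, 116.1]
tcp_rot: [[-0.001, -1.0, 0.0], [-1.0, 0.001, 0.0], [-0.0, -0.0, -1.0]]
wrist_force: [-1.1, 2.4, 3.9]
width: 0.003
9.45 F [-1.44  1.77  3.97] sd [0.28 0.57 0.48] tcp [ 594.07 -126.51  116.1 ]
```

The slope is about 1.2 N/mm, so probably sound. Pressing to about 8 N and holding over a second.

```bash
python3 -m crank '[{"tx":0,"ty":0,"tz":1,"wx":0,"wy":0,"wz":0,"hand":0},{"tx":0,"ty":0,"tz":2,"wx":0,"wy":0,"wz":0,"hand":0},{"tx":0,"ty":0,"tz":2.3,"wx":0,"wy":0,"wz":0,"hand":0}]'; python3 f.py 3
python3 -m crank '[{"tx":0,"ty":0,"tz":0.8,"wx":0,"wy":0,"wz":0,"hand":0},{"tx":0,"ty":0,"tz":1.2,"wx":0,"wy":0,"wz":0,"hand":0},{"tx":0,"ty":0,"tz":1.2,"wx":0,"wy":0,"wz":0,"hand":0}]'; python3 f.py 20
```

```text
t: 9.75
tcp_pos: [594.0, -126.5, 113.9]
tcp_rot: [[-0.001, -1.0, -0.0], [-1.0, 0.001, -0.0], [0.0, 0.0, -1.0]]
wrist_force: [-2.8, 2.3, 7.0]
width: 0.0
9.9 F [-2.57  1.14  6.1 ] sd [0.19 0.35 0.21] tcp [ 593.98 -126.53  113.97]
t: 10.2
tcp_pos: [594.0, -126.6, 113.0]
tcp_rot: [[-0.001, -1.0, -0.0], [-1.0, 0.001, -0.0], [0.0, 0.0, -1.0]]
wrist_force: [-3.3, 1.6, 7.1]
width: 0.0
11.2 F [-3.47  2.03  7.47] sd [0.49 0.53 0.51] tcp [ 593.96 -126.53  113.07]
```

The right arm gives 6.4 mm at about 7.5–8 N, so it's the sound one. I'll still check the left arm, gently because it should be stiff.

```bash
python3 -m crank '[{"tx":0,"ty":0,"tz":-8,"wx":0,"wy":0,"wz":0,"hand":0},{"tx":0,"ty":0,"tz":-28,"wx":0,"wy":0,"wz":0,"hand":0},{"tx":-40,"ty":0,"tz":-28,"wx":0,"wy":0,"wz":0,"hand":0},{"tx":-80,"ty":0,"tz":-28,"wx":0,"wy":0,"wz":0,"hand":0},{"tx":-120,"ty":0,"tz":-28,"wx":0,"wy":0,"wz":0,"hand":0},{"tx":-160,"ty":0,"tz":-28,"wx":0,"wy":0,"wz":0,"hand":0},{"tx":-160,"ty":0,"tz":-20,"wx":0,"wy":0,"wz":0,"hand":0},{"tx":-160,"ty":0,"tz":-10,"wx":0,"wy":0,"wz":0,"hand":0},{"tx":-160,"ty":0,"tz":-8.5,"wx":0,"wy":0,"wz":0,"hand":0},{"tx":-160,"ty":0,"tz":-8.5,"wx":0,"wy":0,"wz":0,"hand":0}]'; python3 f.py 2
python3 -m crank '[{"tx":0,"ty":0,"tz":1,"wx":0,"wy":0,"wz":0,"hand":0},{"tx":0,"ty":0,"tz":2,"wx":0,"wy":0,"wz":0,"hand":0},{"tx":0,"ty":0,"tz":3,"wx":0,"wy":0,"wz":0,"hand":0},{"tx":0,"ty":0,"tz":3,"wx":0,"wy":0,"wz":0,"hand":0}]'; python3 f.py 4
```

```text
t: 12.2
tcp_pos: [593.6, 32.3, 119.9]
tcp_rot: [[-0.002, -1.0, -0.002], [-1.0, 0.002, -0.0], [0.0, 0.002, -1.0]]
wrist_force: [-0.3, 0.4, 0.1]
width: 0.0
12.3 F [-0.17  0.06 -0.26] sd [0.15 0.18 0.16] tcp [594.1   32.23 120.6 ]
t: 12.7
tcp_pos: [594.3, 32.9, 118.5]
tcp_rot: [[-0.001, -1.0, 0.0], [-1.0, 0.001, -0.001], [0.001, -0.0, -1.0]]
wrist_force: [-1.4, -2.0, 4.0]
width: 0.001
12.9 F [-0.72 -2.34  2.75] sd [0.15 0.41 0.79] tcp [594.4   33.12 118.44]
```

```bash
python3 -m crank '[{"tx":0,"ty":0,"tz":1,"wx":0,"wy":0,"wz":0,"hand":0},{"tx":0,"ty":0,"tz":1.6,"wx":0,"wy":0,"wz":0,"hand":0},{"tx":0,"ty":0,"tz":1.6,"wx":0,"wy":0,"wz":0,"hand":0}]'; python3 f.py 12
```

```text
t: 13.2
tcp_pos: [594.4, 33.2, 117.1]
tcp_rot: [[-0.001, -1.0, 0.0], [-1.0, 0.001, -0.001], [0.001, -0.0, -1.0]]
wrist_force: [-2.4, -3.4, 6.0]
width: -0.002
13.8 F [-2.31 -2.81  6.  ] sd [0.38 0.26 0.69] tcp [594.37  33.23 117.15]
```

The left arm is stiff: 2.4 mm at 6–7 N, so seized. That leaves the right arm as the sound one. I'll lift off and refine the ring position.

```bash
python3 -m crank '[{"tx":0,"ty":0,"tz":-20,"wx":0,"wy":0,"wz":0,"hand":0},{"tx":0,"ty":0,"tz":-65,"wx":0,"wy":0,"wz":0,"hand":0},{"tx":0,"ty":0,"tz":-65,"wx":0,"wy":0,"wz":0,"hand":0}]'
python3 - <<'E'
from h import *
np.set_printoptions(precision=1,suppress=True)
for n,c0 in(("top",(233,300)),("side",(319,348))):
    p=capture(n);X=cloud(p);im=p["pixels"].astype(int)
    red=((im[...,2]>70)&(im[...,2]>2*im[...,1]))
    M=red&(abs(X[...,0]-403)<35)&(abs(X[...,1]-272)<35)&(X[...,2]>24)&(X[...,2]<40)
    P=X[M];print(n,len(P),P.min(0),P.max(0),(P.min(0)+P.max(0))/2,np.median(P,0))
    (cx,cy),r=cv2.minEnclosingCircle(P[:,:2].astype(np.float32));print(cx,cy,r)
    cl=cv2.resize(p["pixels"][c0[1]-60:c0[1]+60,c0[0]-80:c0[0]+80],None,fx=4,fy=4);cv2.imwrite(f"pics/{n}r.png",cl)
    M=(abs(X[...,1]+126)<9)&(X[...,2]>135)&(X[...,2]<170)&(abs(X[...,0]-519)<12)
    P=X[M];print("pin",len(P),P.min(0),P.max(0),P.mean(0))
    for f in find_in(p,"tip_a"):print(f)
E
```

```text
t: 14.1
tcp_pos: [597.7, 34.0, 187.8]
tcp_rot: [[-0.0, -1.0, 0.011], [-1.0, 0.0, 0.001], [-0.001, -0.011, -1.0]]
wrist_force: [0.7, -0.5, 1.4]
width: 0.003
top 184 [381.5 250.5  24. ] [425.1 296.1  37.1] [403.3 273.3  30.6] [402.1 273.5  30.8]
402.8130798339844 273.42138671875 23.231769561767578
pin 26 [ 514.1 -130.6  136.3] [ 525.5 -120.   155.4] [ 519.1 -125.6  149.5]
{'extent': [382.9, 185.9, 392.4, 250.6], 'score': 0.93}
{'extent': [350.2, 184.4, 362.6, 249.4], 'score': 0.75}
{'extent': [316.2, 209.5, 327.0, 223.4], 'score': 0.66}
side 222 [380.1 251.2  24. ] [426.3 297.2  32.4] [403.2 274.2  28.2] [401.6 276.   27.8]
402.88165283203125 274.0189514160156 23.797779083251953
pin 29 [ 513.4 -134.5  136.4] [ 525.  -118.1  152.1] [ 518.6 -125.3  143.9]
{'extent': [266.6, 215.8, 328.4, 239.7], 'score': 0.9}
{'extent': [282.9, 201.1, 339.6, 224.5], 'score': 0.78}
{'extent': [304.2, 183.3, 351.5, 210.9], 'score': 0.63}
{'extent': [359.3, 154.4, 392.3, 193.3], 'score': 0.22}
```

View pics/topr.png

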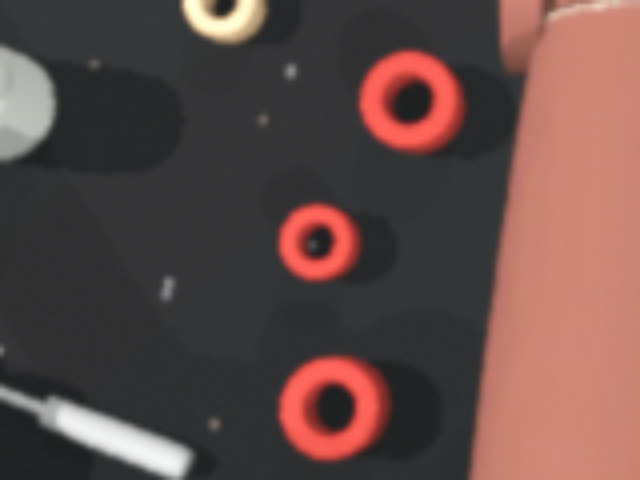

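The ring is a 46 mm circle centred on (403, 273.7), clear of its neighbours along y. Moving over it with the jaws opening along y.

```bash
python3 -m crank '[{"tx":-30,"ty":24,"tz":-10,"wx":0,"wy":0,"wz":0,"hand":1},{"tx":-60,"ty":48,"tz":0,"wx":0,"wy":0,"wz":0,"hand":1},{"tx":-95,"ty":76,"tz":20,"wx":0,"wy":0,"wz":0,"hand":1},{"tx":-130,"ty":104,"tz":40,"wx":0,"wy":0,"wz":0,"hand":1},{"tx":-165,"ty":132,"tz":60,"wx":0,"wy":0,"wz":0,"hand":1},{"tx":-200,"ty":160,"tz":80,"wx":0,"wy":0,"wz":0,"hand":1},{"tx":-240.5,"ty":191.4,"tz":100,"wx":0,"wy":0,"wz":0,"hand":1},{"tx":-240.5,"ty":191.4,"tz":100,"wx":0,"wy":0,"wz":0,"hand":1},{"tx":-240.5,"ty":191.4,"tz":100,"wx":0,"wy":0,"wz":0,"hand":1},{"tx":-240.5,"ty":191.4,"tz":100,"wx":0,"wy":0,"wz":0,"hand":1}]'; python3 f.py 3
python3 - <<'E'
from h import *
p=capture("side");cv2.imwrite("pics/s3.png",cv2.resize(p["pixels"][200:440,200:520],None,fx=2.4,fy=2.4))
E
```

```text
t: 15.3
tcp_pos: [403.2, 273.7, 81.1]
tcp_rot: [[-0.001, -1.0, -0.0], [-1.0, 0.001, -0.0], [0.0, 0.0, -1.0]]
wrist_force: [0.3, -0.4, 1.2]
width: 1.003
15.45 F [0.44 0.35 0.18] sd [0.35 0.66 0.47] tcp [404.04 273.5   81.83]
```

View pics/s3.png

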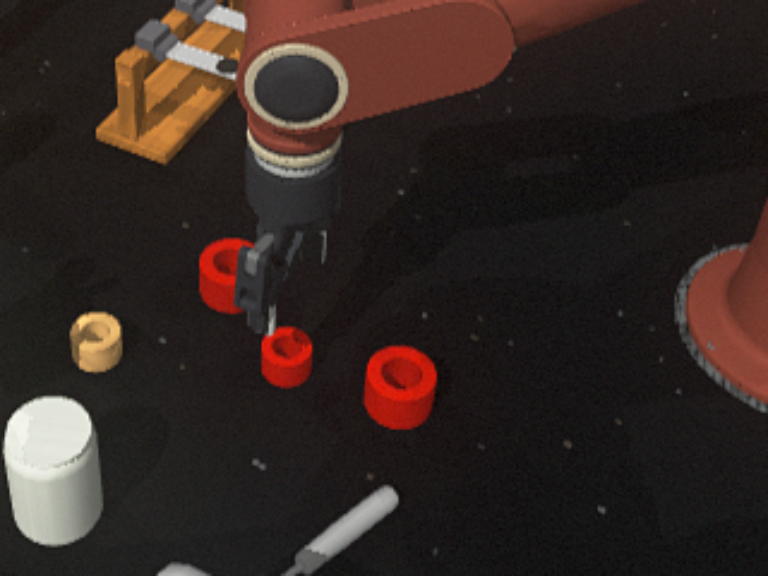

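```bash
python3 -m crank '[{"tx":0,"ty":1,"tz":30,"wx":0,"wy":0,"wz":0,"hand":1},{"tx":0,"ty":1,"tz":60,"wx":0,"wy":0,"wz":0,"hand":1},{"tx":0,"ty":1,"tz":74,"wx":0,"wy":0,"wz":0,"hand":1},{"tx":0,"ty":1,"tz":78.5,"wx":0,"wy":0,"wz":0,"hand":1},{"tx":0,"ty":1,"tz":78.5,"wx":0,"wy":0,"wz":0,"hand":1},{"tx":0,"ty":1,"tz":78.5,"wx":0,"wy":0,"wz":0,"hand":0.3},{"tx":0,"ty":1,"tz":78.5,"wx":0,"wy":0,"wz":0,"hand":0.3},{"tx":0,"ty":1,"tz":78.5,"wx":0,"wy":0,"wz":0,"hand":0.3},{"tx":0,"ty":1,"tz":78.5,"wx":0,"wy":0,"wz":0,"hand":0.3},{"tx":0,"ty":1,"tz":78.5,"wx":0,"wy":0,"wz":0,"hand":0.3},{"tx":0,"ty":1,"tz":78.5,"wx":0,"wy":0,"wz":0,"hand":0.3},{"tx":0,"ty":1,"tz":78.5,"wx":0,"wy":0,"wz":0,"hand":0.3},{"tx":0,"ty":1,"tz":78.5,"wx":0,"wy":0,"wz":0,"hand":0.3}]' 30; python3 f.py 3
python3 - <<'E'
from h import *
p=capture("side");cv2.imwrite("pics/s4.png",cv2.resize(p["pixels"][250:410,240:440],None,fx=3.5,fy=3.5))
print(state()["width"])
E
```

```text
t: 16.8
tcp_pos: [402.9, 274.3, 4.3]
tcp_rot: [[-0.0, -1.0, 0.002], [-1.0, 0.0, 0.0], [-0.0, -0.002, -1.0]]
wrist_force: [-1.5, -2.9, 6.1]
width: 0.524
16.95 F [-0.76 -2.42  5.77] sd [0.73 0.13 0.45] tcp [402.89 274.3    4.32]
0.5248219078802272
```

View pics/s4.png

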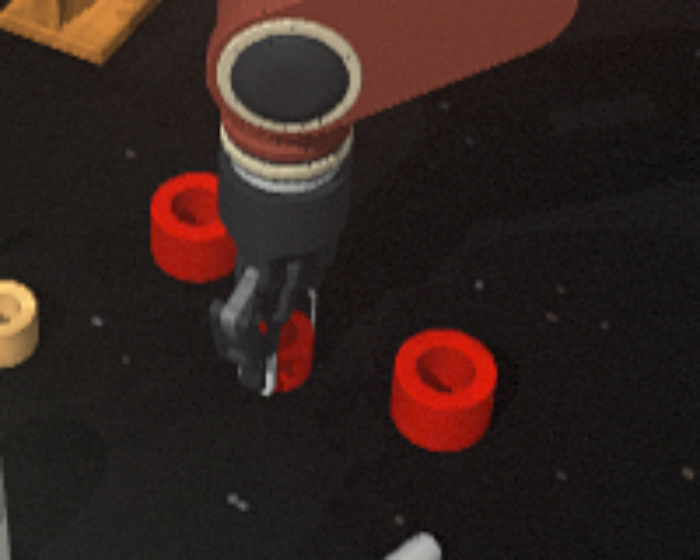

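The fingers hold the ring (opening about 45 mm). The ring's underside is about 4.3 mm below the TCP. Lifting to check the hold.

```bash
python3 -m crank '[{"tx":0,"ty":0,"tz":-10,"wx":0,"wy":0,"wz":0,"hand":0.3},{"tx":0,"ty":0,"tz":-40,"wx":0,"wy":0,"wz":0,"hand":0.3},{"tx":0,"ty":0,"tz":-80,"wx":0,"wy":0,"wz":0,"hand":0.3},{"tx":0,"ty":0,"tz":-120,"wx":0,"wy":0,"wz":0,"hand":0.3},{"tx":0,"ty":0,"tz":-160,"wx":0,"wy":0,"wz":0,"hand":0.3},{"tx":0,"ty":0,"tz":-190,"wx":0,"wy":0,"wz":0,"hand":0.3},{"tx":0,"ty":0,"tz":-200,"wx":0,"wy":0,"wz":0,"hand":0.3},{"tx":0,"ty":0,"tz":-200,"wx":0,"wy":0,"wz":0,"hand":0.3},{"tx":0,"ty":0,"tz":-200,"wx":0,"wy":0,"wz":0,"hand":0.3}]'; python3 f.py 4
python3 - <<'E'
from h import *
p=capture("side");cv2.imwrite("pics/s5.png",cv2.resize(p["pixels"][150:390,200:440],None,fx=2.4,fy=2.4))
X=cloud(p);im=p["pixels"].astype(int);red=((im[...,2]>70)&(im[...,2]>2*im[...,1]))
P=X[red&(abs(X[...,0]-403)<40)&(abs(X[...,1]-274)<40)&(X[...,2]>120)&(X[...,2]<260)]
print(len(P),np.percentile(P,[2,50,98],axis=0).round(1),state()["width"])
E
```

```text
t: 17.9
tcp_pos: [400.8, 273.7, 200.7]
tcp_rot: [[-0.001, -1.0, -0.003], [-1.0, 0.001, -0.001], [0.001, 0.003, -1.0]]
wrist_force: [-0.1, -0.7, -2.3]
width: 0.526
18.1 F [ 0.02  0.29 -2.18] sd [0.72 0.38 0.65] tcp [400.65 273.55 200.15]
264 [[378.4 254.  197. ]
 [386.8 277.8 219.2]
 [413.6 294.4 226.4]] 0.5241004136946215
```

View pics/s5.png

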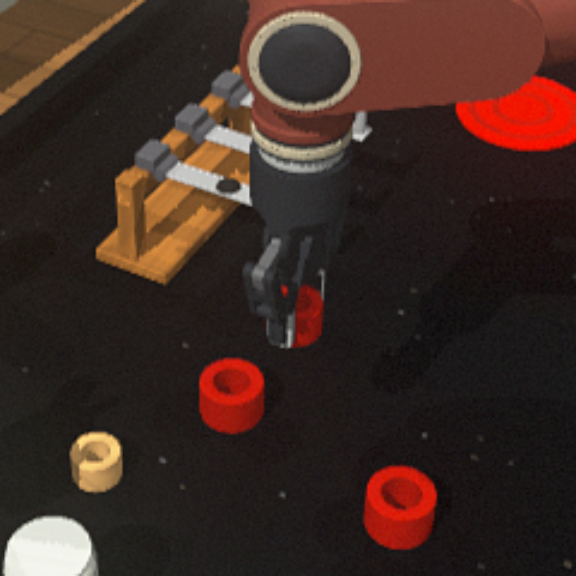

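The ring is in hand (2.2 N on the wrist). Carrying it to the right arm's pin.

```bash
python3 -m crank '[{"tx":30,"ty":-9,"tz":0,"wx":0,"wy":0,"wz":0,"hand":0.3},{"tx":70,"ty":-21,"tz":0,"wx":0,"wy":0,"wz":0,"hand":0.3},{"tx":110,"ty":-33,"tz":0,"wx":0,"wy":0,"wz":0,"hand":0.3},{"tx":150,"ty":-45,"tz":0,"wx":0,"wy":0,"wz":0,"hand":0.3},{"tx":190,"ty":-57,"tz":0,"wx":0,"wy":0,"wz":0,"hand":0.3},{"tx":230,"ty":-69,"tz":0,"wx":0,"wy":0,"wz":0,"hand":0.3},{"tx":270,"ty":-81,"tz":0,"wx":0,"wy":0,"wz":0,"hand":0.3},{"tx":310,"ty":-93,"tz":0,"wx":0,"wy":0,"wz":0,"hand":0.3},{"tx":350,"ty":-105,"tz":0,"wx":0,"wy":0,"wz":0,"hand":0.3},{"tx":385,"ty":-114,"tz":0,"wx":0,"wy":0,"wz":0,"hand":0.3},{"tx":399.6,"ty":-118.4,"tz":0,"wx":0,"wy":0,"wz":0,"hand":0.3},{"tx":399.6,"ty":-118.4,"tz":0,"wx":0,"wy":0,"wz":0,"hand":0.3},{"tx":399.6,"ty":-118.4,"tz":0,"wx":0,"wy":0,"wz":0,"hand":0.3},{"tx":399.6,"ty":-118.4,"tz":0,"wx":0,"wy":0,"wz":0,"hand":0.3}]'; python3 f.py 4
python3 - <<'E'
from h import *
p=capture("side");cv2.imwrite("pics/s6.png",cv2.resize(p["pixels"][100:280,240:480],None,fx=3.2,fy=3.2))
X=cloud(p);im=p["pixels"].astype(int);red=((im[...,2]>70)&(im[...,2]>2*im[...,1]))
P=X[red&(abs(X[...,0]-519)<40)&(abs(X[...,1]+126)<40)&(X[...,2]>160)&(X[...,2]<260)]
print(len(P),np.percentile(P,[2,50,98],axis=0).round(1),state()["width"])
E
```

```text
t: 19.55
tcp_pos: [519.7, -124.2, 202.4]
tcp_rot: [[0.001, -1.0, -0.001], [-1.0, -0.001, 0.001], [-0.001, 0.001, -1.0]]
wrist_force: [0.3, 0.1, -2.4]
width: 0.524
19.75 F [ 0.02 -0.23 -2.09] sd [0.78 0.82 0.53] tcp [ 519.87 -124.39  202.76]
135 [[ 496.  -144.2  199.8]
 [ 504.2 -116.5  219.3]
 [ 526.2 -101.9  228.5]] 0.5268032390736052
```

View pics/s6.png

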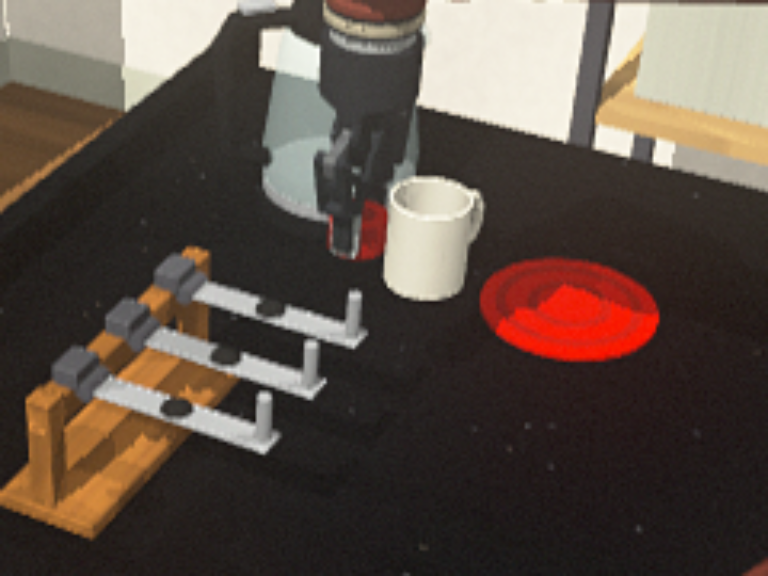

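The ring hangs right above the far pin (pin at (353,315) in the crop, ring at (357,230)). Correcting 1–2 mm and lowering to just above the pin's top.

```bash
python3 -m crank '[{"tx":1.7,"ty":0.9,"tz":15,"wx":0,"wy":0,"wz":0,"hand":0.3},{"tx":1.7,"ty":0.9,"tz":32,"wx":0,"wy":0,"wz":0,"hand":0.3},{"tx":1.7,"ty":0.9,"tz":39,"wx":0,"wy":0,"wz":0,"hand":0.3},{"tx":1.7,"ty":0.9,"tz":40,"wx":0,"wy":0,"wz":0,"hand":0.3},{"tx":1.7,"ty":0.9,"tz":40,"wx":0,"wy":0,"wz":0,"hand":0.3},{"tx":1.7,"ty":0.9,"tz":40,"wx":0,"wy":0,"wz":0,"hand":0.3}]'; python3 f.py 4
python3 - <<'E'
from h import *
for n in("side","top"):
    p=capture(n);q=p["pixels"][150:270,270:430];cv2.imwrite(f"pics/{n}7.png",cv2.resize(q,None,fx=4,fy=4))
E
```

```text
t: 20.4
tcp_pos: [519.6, -127.5, 163.6]
tcp_rot: [[-0.001, -1.0, 0.001], [-1.0, 0.001, -0.001], [0.001, -0.001, -1.0]]
wrist_force: [-0.8, -0.1, -1.6]
width: 0.525
20.6 F [-0.45  0.31 -2.51] sd [0.44 0.14 0.35] tcp [ 519.61 -127.46  163.68]
```

View pics/side7.png

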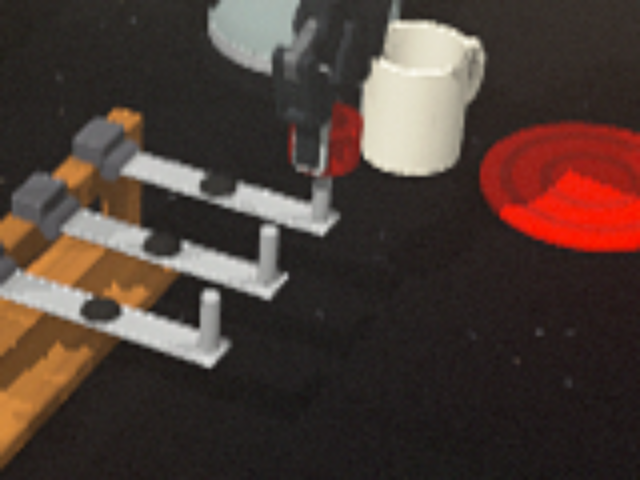

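View pics/top7.png

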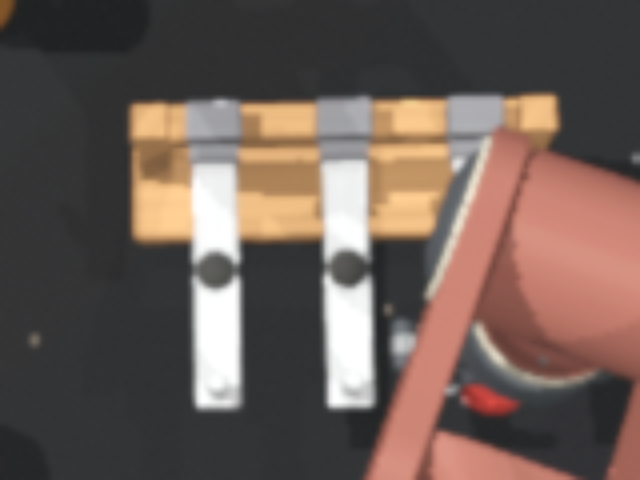

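The ring's centre column (about 325) is over the pin (321). Shifting 1 mm and lowering partway while watching the force.

```bash
python3 -m crank '[{"tx":-1.3,"ty":0.5,"tz":2,"wx":0,"wy":0,"wz":0,"hand":0.3},{"tx":-1.3,"ty":0.5,"tz":5,"wx":0,"wy":0,"wz":0,"hand":0.3},{"tx":-1.3,"ty":0.5,"tz":8,"wx":0,"wy":0,"wz":0,"hand":0.3},{"tx":-1.3,"ty":0.5,"tz":11,"wx":0,"wy":0,"wz":0,"hand":0.3},{"tx":-1.3,"ty":0.5,"tz":14,"wx":0,"wy":0,"wz":0,"hand":0.3},{"tx":-1.3,"ty":0.5,"tz":14,"wx":0,"wy":0,"wz":0,"hand":0.3}]'; python3 f.py 4
python3 -m crank '[{"tx":0,"ty":0,"tz":5,"wx":0,"wy":0,"wz":0,"hand":0.3},{"tx":0,"ty":0,"tz":10,"wx":0,"wy":0,"wz":0,"hand":0.3},{"tx":0,"ty":0,"tz":15,"wx":0,"wy":0,"wz":0,"hand":0.3},{"tx":0,"ty":0,"tz":20,"wx":0,"wy":0,"wz":0,"hand":0.3},{"tx":0,"ty":0,"tz":20,"wx":0,"wy":0,"wz":0,"hand":0.3}]'; python3 f.py 4
python3 - <<'E'
from h import *
for n in("side",):
    p=capture(n);q=p["pixels"][150:270,270:430];cv2.imwrite(f"pics/{n}8.png",cv2.resize(q,None,fx=4,fy=4))
E
```

```text
t: 21.3
tcp_pos: [518.2, -125.8, 148.0]
tcp_rot: [[-0.001, -1.0, -0.001], [-1.0, 0.001, 0.0], [-0.0, 0.001, -1.0]]
wrist_force: [-0.1, -0.3, -1.2]
width: 0.523
21.5 F [-0.09  0.13 -2.32] sd [0.54 0.37 0.78] tcp [ 518.59 -125.96  148.71]
t: 22.0
tcp_pos: [517.9, -125.7, 127.4]
tcp_rot: [[-0.001, -1.0, -0.002], [-1.0, 0.001, 0.001], [-0.001, 0.002, -1.0]]
wrist_force: [-0.2, -0.4, -2.4]
width: 0.524
22.2 F [-0.02  0.54 -1.73] sd [0.56 0.37 0.33] tcp [ 518.53 -125.92  128.6 ]
```

View pics/side8.png

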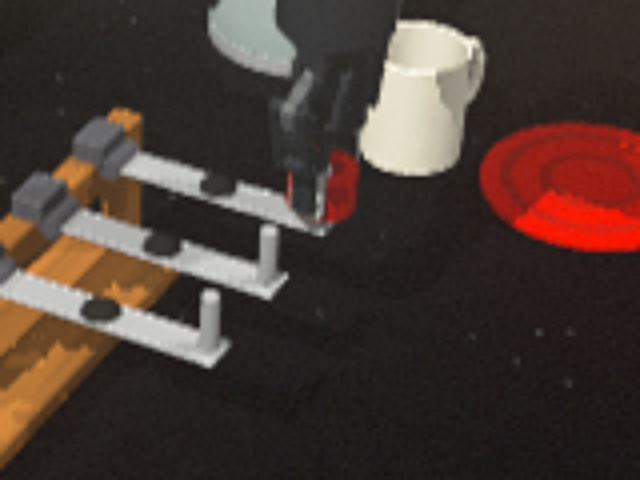

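The ring is threaded on the pin with no side force. Lowering it onto the strip with light contact.

```bash
python3 -m crank '[{"tx":0,"ty":0,"tz":4,"wx":0,"wy":0,"wz":0,"hand":0.3},{"tx":0,"ty":0,"tz":8,"wx":0,"wy":0,"wz":0,"hand":0.3},{"tx":0,"ty":0,"tz":12,"wx":0,"wy":0,"wz":0,"hand":0.3},{"tx":0,"ty":0,"tz":15,"wx":0,"wy":0,"wz":0,"hand":0.3},{"tx":0,"ty":0,"tz":17.5,"wx":0,"wy":0,"wz":0,"hand":0.3},{"tx":0,"ty":0,"tz":17.5,"wx":0,"wy":0,"wz":0,"hand":0.3},{"tx":0,"ty":0,"tz":17.5,"wx":0,"wy":0,"wz":0,"hand":0.3}]'; python3 f.py 6
```

```text
t: 22.95
tcp_pos: [518.6, -126.0, 111.5]
tcp_rot: [[-0.001, -1.0, -0.0], [-1.0, 0.001, 0.0], [-0.0, 0.0, -1.0]]
wrist_force: [-1.1, 1.3, -0.2]
width: 0.526
23.25 F [-1.14  0.35 -0.54] sd [0.37 0.72 0.34] tcp [ 518.64 -125.96  111.49]
```

The strip now carries about 1.6 N of the 2.1 N weight. Opening gently, then lifting away.

```bash
python3 -m crank '[{"tx":0,"ty":0,"tz":0,"wx":0,"wy":0,"wz":0,"hand":0.56},{"tx":0,"ty":0,"tz":0,"wx":0,"wy":0,"wz":0,"hand":0.6},{"tx":0,"ty":0,"tz":0,"wx":0,"wy":0,"wz":0,"hand":0.68},{"tx":0,"ty":0,"tz":0,"wx":0,"wy":0,"wz":0,"hand":0.78},{"tx":0,"ty":0,"tz":0,"wx":0,"wy":0,"wz":0,"hand":0.8},{"tx":0,"ty":0,"tz":0,"wx":0,"wy":0,"wz":0,"hand":0.8}]'; python3 f.py 3
python3 - <<'E'
from h import *
for n in("side",):
    p=capture(n);q=p["pixels"][150:270,270:430];cv2.imwrite(f"pics/{n}9.png",cv2.resize(q,None,fx=4,fy=4))
E
```

```text
t: 23.85
tcp_pos: [518.7, -126.0, 111.3]
tcp_rot: [[-0.001, -1.0, 0.0], [-1.0, 0.001, -0.0], [0.0, -0.0, -1.0]]
wrist_force: [0.6, -1.2, 0.1]
width: 0.797
24.0 F [0.62 0.14 0.32] sd [0.47 0.25 0.56] tcp [ 518.63 -125.96  111.3 ]
```

View pics/side9.png

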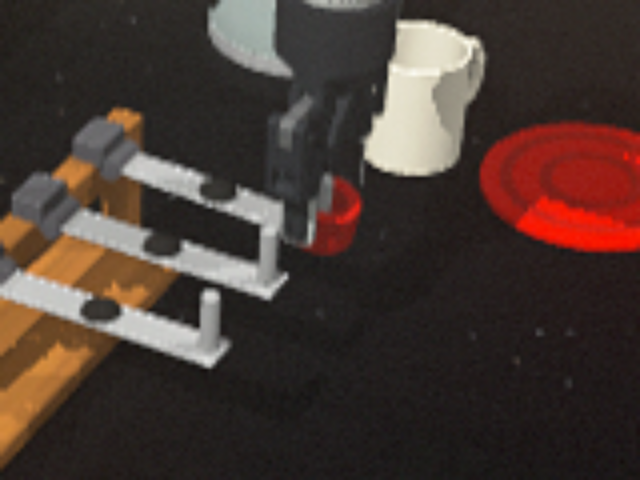

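The ring sits on the strip and both fingers are clear of it. Lifting straight up and backing away so both cameras can see it.

```bash
python3 -m crank '[{"tx":0,"ty":0,"tz":-8,"wx":0,"wy":0,"wz":0,"hand":0.8},{"tx":0,"ty":0,"tz":-25,"wx":0,"wy":0,"wz":0,"hand":0.8},{"tx":0,"ty":0,"tz":-55,"wx":0,"wy":0,"wz":0,"hand":0.8},{"tx":0,"ty":0,"tz":-95,"wx":0,"wy":0,"wz":0,"hand":0.8},{"tx":0,"ty":0,"tz":-130,"wx":0,"wy":0,"wz":0,"hand":0.8},{"tx":0,"ty":45,"tz":-130,"wx":0,"wy":0,"wz":0,"hand":0.8},{"tx":40,"ty":90,"tz":-130,"wx":0,"wy":0,"wz":0,"hand":0.8},{"tx":75,"ty":120,"tz":-130,"wx":0,"wy":0,"wz":0,"hand":0.8},{"tx":110,"ty":130,"tz":-130,"wx":0,"wy":0,"wz":0,"hand":0.8},{"tx":150,"ty":130,"tz":-130,"wx":0,"wy":0,"wz":0,"hand":0.8},{"tx":190,"ty":130,"tz":-130,"wx":0,"wy":0,"wz":0,"hand":0.8},{"tx":190,"ty":130,"tz":-130,"wx":0,"wy":0,"wz":0,"hand":0.8},{"tx":190,"ty":130,"tz":-130,"wx":0,"wy":0,"wz":0,"hand":0.8}]'; python3 f.py 8
python3 - <<'E'
from h import *
np.set_printoptions(precision=1,suppress=True)
for n in("side","top"):
    p=capture(n);q=p["pixels"][150:270,270:430];cv2.imwrite(f"pics/{n}10.png",cv2.resize(q,None,fx=4,fy=4))
    X=cloud(p);im=p["pixels"].astype(int);red=((im[...,2]>60)&(im[...,2]>2*im[...,1]))
    P=X[red&(abs(X[...,0]-519)<45)&(abs(X[...,1]+126)<45)&(X[...,2]>90)&(X[...,2]<160)]
    print(n,len(P),np.percentile(P,[2,50,98],axis=0))
    T=P[P[:,2]>np.percentile(P[:,2],95)-6];print("top",T.min(0),T.max(0))
    A=np.c_[T[:,:2]-T[:,:2].mean(0),np.ones(len(T))];print("slope",np.linalg.lstsq(A,T[:,2],rcond=None)[0].round(3))
    S=X[(abs(X[...,0]-545)<4)&(abs(X[...,1]+126)<9)&(X[...,2]>90)&(X[...,2]<125)];print("strip@545",S.mean(0))
    S=X[(abs(X[...,0]-545)<4)&(abs(X[...,1]+46.5)<9)&(X[...,2]>90)&(X[...,2]<125)];print("mid strip@545",S.mean(0))
    for l in("mug","canister","wood_ring"):
        for f in spot_point(p,l)[:1]:r,c=f["location"];print(l,w(p,c,r,0),f["score"])
E
```

```text
t: 25.35
tcp_pos: [388.3, -316.4, 241.6]
tcp_rot: [[-0.002, -1.0, 0.0], [-1.0, 0.002, 0.0], [-0.0, -0.0, -1.0]]
wrist_force: [-0.3, 0.0, 0.4]
width: 0.801
25.75 F [-0.08  0.27 -0.05] sd [0.44 0.53 0.38] tcp [ 388.7  -315.12  241.52]
side 253 [[ 493.  -140.7  101.7]
 [ 510.8 -110.1  123. ]
 [ 533.7  -99.1  135.7]]
top [ 494.5 -148.2  128.2] [533.8 -98.7 137.5]
slope [  0.1  -0.1 131.8]
strip@545 [ 545.7 -124.2  103.6]
mid strip@545 [545.1 -43.9 108.9]
mug [ 563.3 -409.9    0. ] 0.74
canister [498.9 500.6  -0. ] 0.77
wood_ring [553.5 342.4   0. ] 0.77
top 180 [[ 493.9 -141.6  114.7]
 [ 511.1 -118.9  133. ]
 [ 531.2  -99.8  139.2]]
top [ 493.2 -144.2  132.4] [533.2 -99.5 141.5]
slope [  0.1  -0.1 135.3]
strip@545 [ 545.6 -125.7  106. ]
mid strip@545 [544.9 -46.9 112.9]
mug [ 563.1 -406.9    0. ] 0.69
canister [499.9 497.4   0. ] 0.71
wood_ring [557.3 341.5   0. ] 0.78
```

View pics/side10.png

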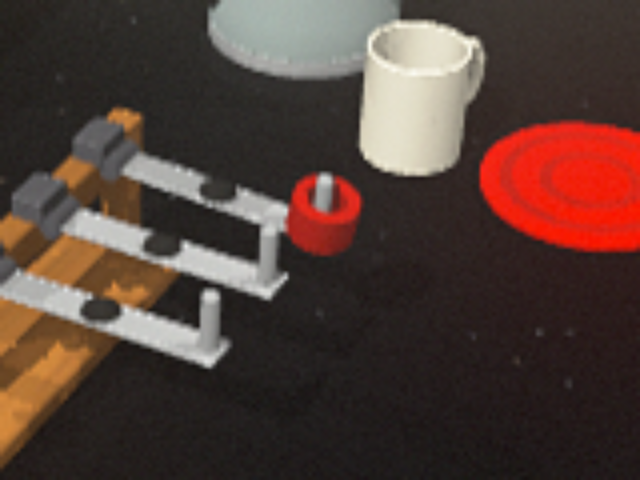

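View pics/top10.png

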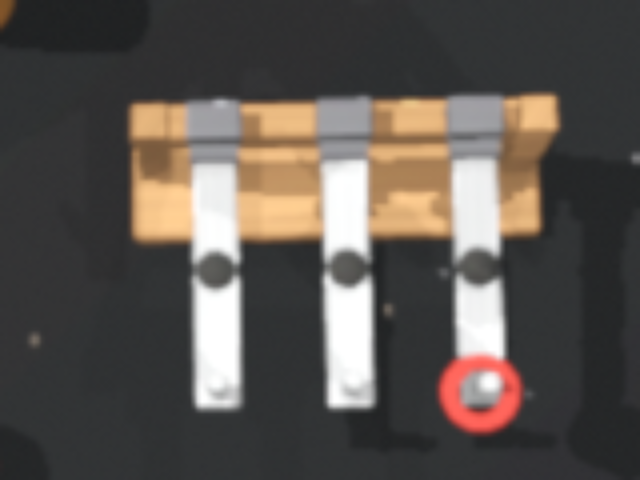

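The ring is on the sound arm and free, but it looks off-centre (towards -x, +y of the pin) and possibly a little tilted. I'll measure that properly before handing in.

```bash
cat > m.py <<'E'
from h import *
from scipy.optimize import least_squares
np.set_printoptions(precision=2,suppress=True)
cl=[]
for n in("side","top"):
  for k in range(4):
    p=capture(n);X=cloud(p);im=p["pixels"].astype(int);red=((im[...,2]>60)&(im[...,2]>2*im[...,1]))
    P=X[red&(abs(X[...,0]-517)<40)&(abs(X[...,1]+124)<40)&(X[...,2]>85)&(X[...,2]<160)]
    if k==0: cv2.imwrite(f"pics/{n}m.png",cv2.resize(p["pixels"][175:255,340:440] if n=="top" else p["pixels"][170:250,310:410],None,fx=7,fy=7,interpolation=cv2.INTER_CUBIC))
    cl.append((n,P))
def sdf(q,P,hollow=True):
    c=q[:3];nx,ny=q[3:5];nz=np.sqrt(1-nx*nx-ny*ny);a=np.array([nx,ny,nz])
    d=P-c;h=d@a;r=np.linalg.norm(d-np.outer(h,a),axis=1)
    # annulus section r 13..23, h 0..30
    dr=abs(r-18)-5;dh=abs(h-15)-15
    return np.where((dr>0)&(dh>0),np.hypot(dr,dh),np.maximum(dr,dh))
for nm in("side","top"):
    P=np.vstack([b for a,b in cl if a==nm])
    best=min((least_squares(sdf,[519+i,-126+j,103,0,0],args=(P,),loss="soft_l1",f_scale=1.5) for i in(-5,0,5) for j in(-5,0,5)),key=lambda s:s.cost)
    q=best.x;print(nm,len(P),q,"tilt",np.arcsin(np.hypot(*q[3:5])),"res",np.sqrt(np.mean(best.fun**2)))
E
python3 m.py
```

```text
side 1016 [ 518.85 -126.1   102.58   -0.18    0.1 ] tilt 0.20860320769198729 res 2.0629159623714006
top 717 [ 520.02 -125.08  105.01   -0.17    0.08] tilt 0.19000825088908604 res 1.6228867535155567m.py:12: RuntimeWarning: invalid value encountered in sqrt
  c=q[:3];nx,ny=q[3:5];nz=np.sqrt(1-nx*nx-ny*ny);a=np.array([nx,ny,nz])
```

```bash
python3 -c "
import cv2,numpy as np
a=cv2.imread('pics/sidem.png')[:, :560];b=cv2.imread('pics/topm.png')
a=cv2.resize(a,(400,400));b=cv2.resize(b,(400,400));cv2.imwrite('pics/mm.png',np.hstack([a,b]))"
```

```text
(no output)
```

View pics/mm.png

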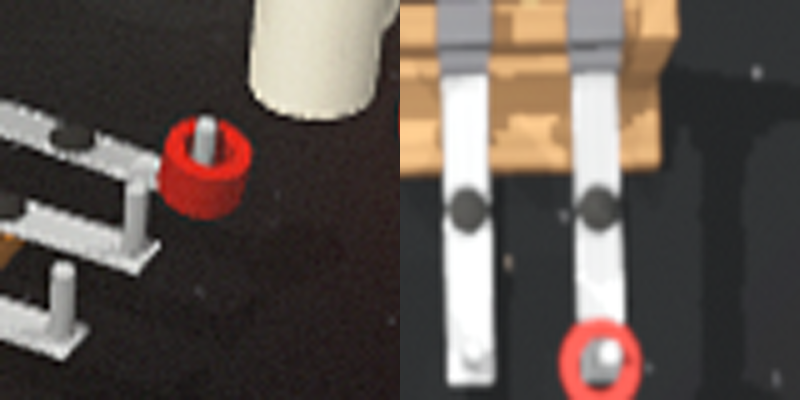

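Both fits say the tilt is about 0.2 rad, right at the limit. I'll test the fit itself on the wooden ring, which is the same size and lies flat.

```bash
cat > m2.py <<'E'
from h import *
from scipy.optimize import least_squares
import warnings;warnings.simplefilter("ignore")
np.set_printoptions(precision=2,suppress=True)
def sdf(q,P,ri,ro,H):
    c=q[:3];nx,ny=q[3:5];nz=np.sqrt(1-nx*nx-ny*ny);a=np.array([nx,ny,nz])
    d=P-c;h=d@a;r=np.linalg.norm(d-np.outer(h,a),axis=1)
    dr=abs(r-(ri+ro)/2)-(ro-ri)/2;dh=abs(h-H/2)-H/2
    return np.where((dr>0)&(dh>0),np.hypot(dr,dh),np.maximum(dr,dh))
for n in("side","top"):
    p=capture(n);X=cloud(p);im=p["pixels"].astype(int);red=((im[...,2]>60)&(im[...,2]>2*im[...,1]))
    er=cv2.erode(red.astype(np.uint8),np.ones((3,3)))>0
    for nm,x,y,z0,m,d in(("wood",558,340,0,None,(13,23,30)),("bigA",491,213,0,red,(None,30,40)),("bigB",299,260,0,red,(None,30,40)),("ring",519,-126,104,red,(13,23,30)),("ring eroded",519,-126,104,er,(13,23,30))):
        M=(np.hypot(X[...,0]-x,X[...,1]-y)<36)&(X[...,2]>z0+(5 if z0==0 else -20))&(X[...,2]<z0+55)
        if m is not None:M&=m
        P=X[M]
        ri,ro,H=d;ri=ri or 17
        if len(P)<15: continue
        b=min((least_squares(sdf,[x+i,y+j,z0,0,0],args=(P,ri,ro,H),loss="soft_l1",f_scale=1.5) for i in(-4,0,4) for j in(-4,0,4)),key=lambda s:s.cost)
        print(n,nm,len(P),b.x,"tilt %.2f"%np.arcsin(np.hypot(*b.x[3:5])))
E
python3 m2.py
```

```text
side wood 403 [561.29 338.28  -1.12   0.02   0.01] tilt 0.02
side bigA 673 [492.13 212.19  -1.21   0.01  -0.01] tilt 0.01
side bigB 806 [299.04 260.62  -1.28   0.    -0.01] tilt 0.01
side ring 255 [ 519.02 -126.22  103.03   -0.19    0.13] tilt 0.24
side ring eroded 174 [ 519.1  -126.4   103.29   -0.2     0.15] tilt 0.25
top wood 242 [561.14 340.39   2.26   0.01   0.  ] tilt 0.01
top bigA 389 [492.05 213.42   1.69  -0.01  -0.  ] tilt 0.01
top bigB 419 [299.12 261.48   1.84  -0.    -0.  ] tilt 0.00
top ring 180 [ 518.59 -123.1   104.3    -0.2     0.09] tilt 0.23
top ring eroded 105 [ 519.01 -122.24  104.36   -0.21    0.1 ] tilt 0.24
```

The same fit gives about 0.01–0.02 rad for three rings lying flat, so the placed ring really is tilted by about 0.2–0.25 rad, leaning over the strip's free end. I'll shut the fingers, go in front of the tip, and push the ring gently upright and slightly towards the clamp with the fingers' vertical face.

```bash
python3 -m crank '[{"tx":-40,"ty":-16,"tz":0,"wx":0,"wy":0,"wz":0,"hand":0},{"tx":-80,"ty":-32,"tz":0,"wx":0,"wy":0,"wz":0,"hand":0},{"tx":-120,"ty":-48,"tz":10,"wx":0,"wy":0,"wz":0,"hand":0},{"tx":-160,"ty":-62,"tz":30,"wx":0,"wy":0,"wz":0,"hand":0},{"tx":-190,"ty":-74,"tz":60,"wx":0,"wy":0,"wz":0,"hand":0},{"tx":-190,"ty":-74,"tz":95,"wx":0,"wy":0,"wz":0,"hand":0},{"tx":-190,"ty":-74,"tz":125,"wx":0,"wy":0,"wz":0,"hand":0},{"tx":-190,"ty":-74,"tz":134,"wx":0,"wy":0,"wz":0,"hand":0},{"tx":-190,"ty":-74,"tz":134,"wx":0,"wy":0,"wz":0,"hand":0},{"tx":-190,"ty":-74,"tz":134,"wx":0,"wy":0,"wz":0,"hand":0}]'; python3 f.py 3
python3 - <<'E'
from h import *
for n in("side","top"):
    p=capture(n);q=p["pixels"][150:270,270:430];cv2.imwrite(f"pics/{n}11.png",cv2.resize(q,None,fx=4,fy=4))
E
```

```text
t: 27.65
tcp_pos: [463.6, -126.6, 108.9]
tcp_rot: [[-0.001, -1.0, 0.002], [-1.0, 0.001, -0.001], [0.001, -0.002, -1.0]]
wrist_force: [0.6, 0.0, 0.4]
width: 0.002
27.8 F [ 0.38 -0.44  0.41] sd [0.55 0.2  0.85] tcp [ 463.95 -126.79  109.51]
```

View pics/side11.png

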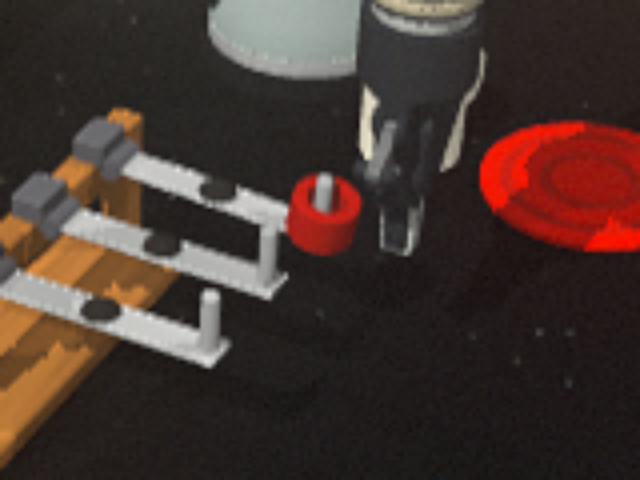

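The fingers stand in front of the ring with a gap of about 15 mm. Advancing slowly.

```bash
python3 -m crank '[{"tx":0,"ty":-5,"tz":0,"wx":0,"wy":0,"wz":0,"hand":0},{"tx":0,"ty":-10,"tz":0,"wx":0,"wy":0,"wz":0,"hand":0},{"tx":0,"ty":-12,"tz":0,"wx":0,"wy":0,"wz":0,"hand":0},{"tx":0,"ty":-14,"tz":0,"wx":0,"wy":0,"wz":0,"hand":0},{"tx":0,"ty":-15,"tz":0,"wx":0,"wy":0,"wz":0,"hand":0},{"tx":0,"ty":-16,"tz":0,"wx":0,"wy":0,"wz":0,"hand":0},{"tx":0,"ty":-17,"tz":0,"wx":0,"wy":0,"wz":0,"hand":0},{"tx":0,"ty":-18,"tz":0,"wx":0,"wy":0,"wz":0,"hand":0},{"tx":0,"ty":-19,"tz":0,"wx":0,"wy":0,"wz":0,"hand":0},{"tx":0,"ty":-20,"tz":0,"wx":0,"wy":0,"wz":0,"hand":0},{"tx":0,"ty":-20,"tz":0,"wx":0,"wy":0,"wz":0,"hand":0}]'; python3 f.py 4; python3 m2.py | grep ring
```

```text
t: 29.0
tcp_pos: [482.5, -126.0, 107.3]
tcp_rot: [[-0.001, -1.0, -0.001], [-1.0, 0.001, -0.0], [0.0, 0.001, -1.0]]
wrist_force: [-1.6, -0.1, 0.9]
width: 0.005
29.2 F [-1.79 -0.25  0.23] sd [0.58 0.66 0.35] tcp [ 482.48 -125.99  107.29]
side ring 226 [ 519.3  -126.06  100.82   -0.13    0.08] tilt 0.15
side ring eroded 155 [ 519.82 -126.07  100.85   -0.16    0.07] tilt 0.17
```

```bash
python3 -m crank '[{"tx":0,"ty":-1,"tz":0,"wx":0,"wy":0,"wz":0,"hand":0},{"tx":0,"ty":-2,"tz":0,"wx":0,"wy":0,"wz":0,"hand":0},{"tx":0,"ty":-3,"tz":0,"wx":0,"wy":0,"wz":0,"hand":0},{"tx":0,"ty":-3,"tz":0,"wx":0,"wy":0,"wz":0,"hand":0}]'; python3 f.py 4; python3 m2.py | grep ring
python3 - <<'E'
from h import *
p=capture("side");q=p["pixels"][170:260,290:390];cv2.imwrite("pics/s12.png",cv2.resize(q,None,fx=6,fy=6))
E
```

```text
t: 29.7
tcp_pos: [485.7, -125.8, 107.3]
tcp_rot: [[-0.001, -1.0, -0.0], [-1.0, 0.001, 0.0], [-0.0, 0.0, -1.0]]
wrist_force: [-4.0, -0.1, 1.7]
width: -0.001
29.9 F [-2.14  0.34  0.89] sd [0.23 0.24 0.23] tcp [ 485.64 -125.8   107.27]
side ring 225 [ 521.09 -125.28   99.87   -0.08    0.03] tilt 0.08
side ring eroded 159 [ 521.8  -125.98  100.81   -0.09    0.07] tilt 0.12
```

View pics/s12.png

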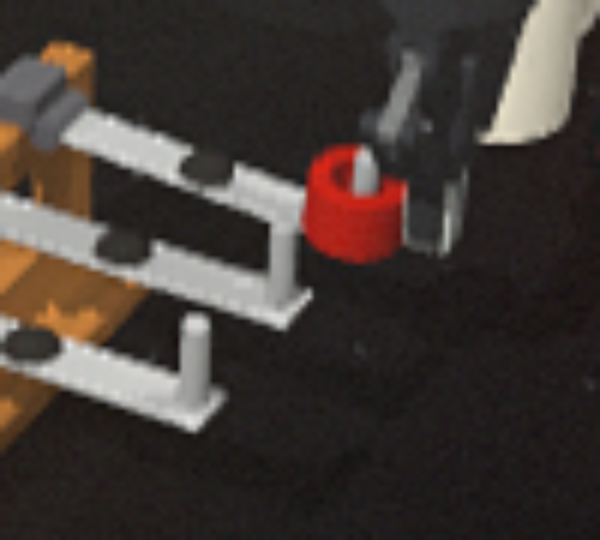

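The ring is nearly upright now, with its base about 2 mm towards the clamp. One more millimetre, then retreat.

```bash
python3 -m crank '[{"tx":0,"ty":-0.7,"tz":0,"wx":0,"wy":0,"wz":0,"hand":0},{"tx":0,"ty":-1.4,"tz":0,"wx":0,"wy":0,"wz":0,"hand":0},{"tx":0,"ty":-1.4,"tz":0,"wx":0,"wy":0,"wz":0,"hand":0},{"tx":0,"ty":0,"tz":0,"wx":0,"wy":0,"wz":0,"hand":0},{"tx":0,"ty":2,"tz":0,"wx":0,"wy":0,"wz":0,"hand":0},{"tx":0,"ty":6,"tz":0,"wx":0,"wy":0,"wz":0,"hand":0},{"tx":0,"ty":30,"tz":0,"wx":0,"wy":0,"wz":0,"hand":0},{"tx":0,"ty":45,"tz":0,"wx":0,"wy":0,"wz":0,"hand":0},{"tx":0,"ty":45,"tz":0,"wx":0,"wy":0,"wz":0,"hand":0}]'; python3 f.py 4; python3 m2.py | grep ring
python3 - <<'E'
from h import *
p=capture("side");q=p["pixels"][170:260,290:390];cv2.imwrite("pics/s13.png",cv2.resize(q,None,fx=6,fy=6))
E
```

```text
t: 30.95
tcp_pos: [439.3, -125.7, 106.9]
tcp_rot: [[-0.001, -1.0, -0.0], [-1.0, 0.001, 0.0], [-0.0, 0.0, -1.0]]
wrist_force: [1.3, -0.4, -1.0]
width: 0.001
31.15 F [ 0.06 -0.07  0.16] sd [0.48 0.28 0.22] tcp [ 440.93 -126.04  107.56]
side ring 252 [ 521.69 -125.18  103.23   -0.03    0.02] tilt 0.04
side ring eroded 176 [ 521.47 -125.33  103.43   -0.04    0.05] tilt 0.06
```

View pics/s13.png

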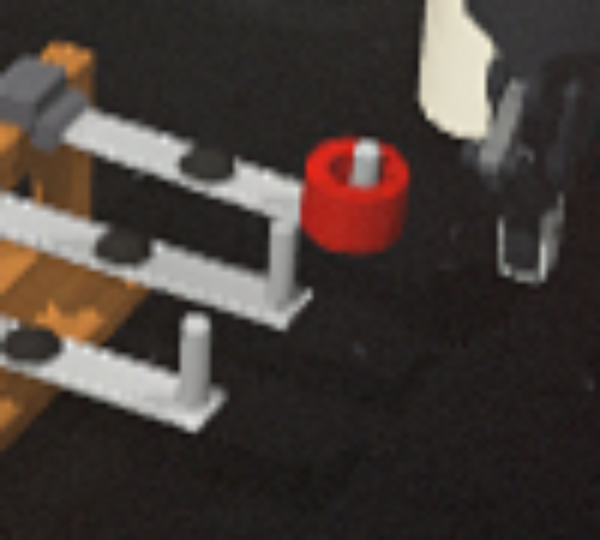

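The ring now lies flush, with a tilt of 0.04 rad, which is what the strip's own sag gives. Backing up and away for a last check from both cameras.

```bash
python3 -m crank '[{"tx":10,"ty":20,"tz":-20,"wx":0,"wy":0,"wz":0,"hand":0},{"tx":40,"ty":30,"tz":-50,"wx":0,"wy":0,"wz":0,"hand":0},{"tx":80,"ty":40,"tz":-80,"wx":0,"wy":0,"wz":0,"hand":0},{"tx":120,"ty":45,"tz":-100,"wx":0,"wy":0,"wz":0,"hand":0},{"tx":160,"ty":50,"tz":-120,"wx":0,"wy":0,"wz":0,"hand":0},{"tx":190,"ty":50,"tz":-130,"wx":0,"wy":0,"wz":0,"hand":0},{"tx":190,"ty":50,"tz":-130,"wx":0,"wy":0,"wz":0,"hand":0},{"tx":190,"ty":50,"tz":-130,"wx":0,"wy":0,"wz":0,"hand":0},{"tx":190,"ty":50,"tz":-130,"wx":0,"wy":0,"wz":0,"hand":0}]'; python3 f.py 8; python3 m2.py
python3 - <<'E'
from h import *
np.set_printoptions(precision=1,suppress=True)
for n in("side","top"):
    p=capture(n);X=cloud(p)
    for y in(-126,-46.7):
        o=[]
        for x in(552,575,625):
            S=X[(abs(X[...,0]-x)<5)&(abs(X[...,1]-y)<9)&(X[...,2]>90)&(X[...,2]<125)];o.append(np.median(S[:,2]))
        print(n,y,np.array(o))
    for l in("mug","canister","wood_ring"):
        for f in spot_point(p,l)[:1]:r,c=f["location"];print(l,w(p,c,r,0),f["score"])
E
```

```text
t: 32.2
tcp_pos: [390.5, -314.8, 236.3]
tcp_rot: [[0.0, -1.0, -0.001], [-1.0, -0.0, 0.002], [-0.002, 0.001, -1.0]]
wrist_force: [-0.2, 1.0, -0.4]
width: -0.003
32.6 F [-0.09 -0.08 -0.04] sd [0.44 0.41 0.59] tcp [ 390.57 -314.97  236.78]
side wood 407 [561.39 338.52  -1.29   0.    -0.  ] tilt 0.00
side bigA 664 [492.27 212.1   -1.37   0.     0.  ] tilt 0.00
side bigB 793 [299.04 260.38  -1.24   0.     0.  ] tilt 0.00
side ring 251 [ 522.73 -125.41  103.08   -0.08    0.01] tilt 0.08
side ring eroded 175 [ 523.17 -125.84  103.37   -0.1     0.03] tilt 0.10
top wood 240 [561.03 339.61   2.22  -0.03   0.06] tilt 0.07
top bigA 384 [492.02 213.3    1.5    0.     0.  ] tilt 0.00
top bigB 416 [298.81 261.22   2.09  -0.     0.  ] tilt 0.00
top ring 209 [ 522.99 -123.38  105.95   -0.03   -0.01] tilt 0.03
top ring eroded 120 [ 523.44 -123.58  106.24   -0.02   -0.01] tilt 0.02
side -126 [103.  106.1 108.6]
side -46.7 [110.1 110.3 110.4]
mug [ 558.  -395.5    0. ] 0.67
wood_ring [554.  348.4   0. ] 0.85
top -126 [106.7 108.1 110. ]
top -46.7 [112.1 112.5 113. ]
mug [ 557.3 -410.9    0. ] 0.94
canister [497.8 488.6   0. ] 0.7
wood_ring [559.4 341.    0. ] 0.81
```

The ring is about 4 mm off the pin axis and tilted well below 0.2 rad. Its underside is at about 104.5 mm against a strip top of about 105, so the tip sank about 7 mm. The bystanders haven't moved. Handing in.

```bash
python3 -c "
from plant import close_job
print(close_job())"
```

```text
the job is handed in; nothing more can be done
None
```

The red ring lies round the upturned tip of the sound arm, the one on the right at y ≈ -126 mm, and the job is handed in.

**Pressing:**

| Arm | Give at the dome | Force | Verdict |
|---|---|---|---|
| Middle | 13 mm | 7.6 N | tired |
| Right | 6.4 mm, held over 1 s | about 7.5–8.5 N | sound |
| Left | 2.4 mm | 6–7 N | seized |

I pressed the left arm only to 6–7 N, not the full 8 N, because it was clearly stiff.

**Placing:** I picked up the 46 mm red ring, lowered it over the right arm's pin and let go. My check after that release failed: the ring was leaning by about 0.2–0.25 rad, at or over the 0.2 limit. I pushed it upright with the shut fingers, at about 2–4 N sideways, and backed off.

**Last checks:**
- **Position:** the ring is about 4 mm off the pin's axis. Its underside is at about 104.5 mm, against an expected strip top of about 105 mm, so the tip sank about 7 mm.
- **Tilt:** the two cameras disagree a little, 0.03 rad from the top and 0.08–0.10 rad from the side. Both are under the limit.
- **Bystanders:** the wooden ring showed no movement beyond measuring error. The mug read within about 15 mm of its first position; the robot came nowhere near it, so I put that down to the network. The canister was found only from the top in the last look, within about 4 mm.
- **Robot:** the arm stands clear and touches nothing. It took about 33 of the 72 s.

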